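# Lock out the deburring spindle, tighten its chuck, make it live again

## Robot

A 7-joint arm with a two-finger parallel gripper is mounted at the origin on the work surface; the furniture and walls round the work are solid. World frame = base frame: x ahead of the robot, y to its left, z up, the work surface at z = 0. Lengths are in m, angles in rad, forces in N, time in s.
With the tool pointing down it reaches from about 0.35 to 0.9 m from the base axis. Payload 8.1 kg.
Tool frame: the origin (TCP) lies between the finger pads; the fingertips stand 17 mm ahead of it and the grasp point (between the pads) lies 2 mm behind it; z points along the fingers, y is the line along which they close (so a half turn about z gives the same grasp; the last joint's range is limited). The gripper opens to 92 mm and grips with 3 to 60 N. Pads are 19 mm wide; open, the fingers measure 130 mm over their backs; the gripper's body (75 mm by 190 mm) begins 47 mm behind the grasp point.
Start: joints at [1.053, 0.434, 0.025, 1.573, -0.012, 1.134, -0.075], TCP at [0.252, -0.572, 0.22] pointing down, gripper open.
Joint ranges: [-2.62, 2.62], [-0.44, 2.09], [-1.27, 1.32], [0.08, 2.57], [-1.32, 4.46], [0.12, 2], [-2.74, 2.74]. Speed limits (rad/s): [2.22, 2.22, 3.01, 3.01, 3.14, 3.14, 3.14].

## Interface

Orientations are given as a rotation vector (axis times angle).
In Python, from cell import observe, get_image, calibration, sign_off, look_for, regions_of, landmark_of gives the robot as it stands.
- The arm moves only by the tool jog_arm, never from a script. Its argument "plan" is a list of rows, each an object with "offset": the shift along the tool's x, y, z normalised to -1 to 1, where 1 is 0.15 m, a list of three; "twist": the turn, a rotation vector about the tool's x, y, z normalised to -1 to 1, where 1 is 2 pi rad, a list of three; "fingers": the gripper command: -1 is shut, 1 is fully open, values between are in proportion. In form: [{"offset": [x, y, z], "twist": [ax, ay, az], "fingers": fingers}, ...]. A call has 1 to 20 rows; each row is the pose to reach, as a shift and turn from the pose commanded when the call began, along the tool's axes at that moment, turning the shorter way round; what a row does not reach only later rows make up. A row lasts 1/8 s, in which the tool goes at most 62.5 mm and 10.7 degrees, less where a joint would pass 70% of its speed; a pose out of reach is approached as far as the arm can. A call with a number of a shift or a turn outside -1 to 1 is refused whole. A call with a gripper value outside its range is refused whole. The fingers move at their own pace and stop on an object; "newtons" is the grip in N (left out, the last holds). Time passes only in rows, so rows that repeat a pose let the fingers close. It gives the time, the measured TCP pose, the force, the opening and the grip force at its end, in the units of the state.
- observe(): the state, without advancing time (a new reading comes with each control period).
- get_image(name): name is "side" or "top"; returns the picture (384x512x3 uint8, red, green, blue); there is no depth.
- calibration(name): a dict with "fov_y" (degrees; the focal length in pixels is half the picture's height over the tangent of half this angle, whatever the lens; pixels are square), "cx", "cy" (the principal point, pixels), "k1" (the pictures are not rectified: a ray, as slopes to the right and down, at radius r is drawn at 1 + k1 r^2 times it, then the intrinsics apply), "position" and "attitude" of the camera in the world. Camera axes: x right, y down, z forward; pixel columns grow to the right and rows downward; lengths in m; the calibration is good to about 2 mm. A picture is of the moment at which its call begins. calibration takes no time and is no camera call.
- sign_off(): hands the job in; it is judged then, once.
Trained networks look in the newest picture that a camera, given by its name, has taken for a name from the list of things; names that differ only in an ending like _2 or _b are one class to them, and where a whole thing is asked for, a point or a joint stands for the part that bears it (a point fixed in the world has none). Each returns a list of dicts, best first, with "conf" (0 to 1); they miss things now and then, are a little off and sometimes report something else, mostly with a low value. They report only what shows in the picture. A call takes as long as a camera call. They do not tell look-alikes from the thing itself.
- look_for(thing, camera): "box" ([left, top, width, height] as shares, 0 to 1, of the picture: columns of its width, rows of its height, round what is visible of it).
- regions_of(thing, camera): "region" (384x512 bool, what is visible of it) and "box" ([left, top, width, height] as shares, 0 to 1, of the picture: columns of its width, rows of its height, round what is visible of it).
- landmark_of(thing, camera): "at" ([row, column] as shares, 0 to 1, of the picture: columns of its width, rows of its height: a listed point, or the origin of a listed thing).
The state is a dict: "clock": time; "joints": joint angles; "dq": joint speeds; "joint_efforts": joint torques, N m; "position": TCP position; "ee_rot": TCP orientation; "force": force on the tool from outside, world axes, zero at the start; "ft_torque": the same for the moment, N m; "width": opening from 0.0 (shut) to 1.0 (fully open); "gripper_force": force on a finger pad.
Only numpy, scipy, OpenCV 4.12 (cv2) and the standard library are available. Lean on these libraries where they do the work, as an engineer would, in place of code of your own. Each camera call takes 0.05 s, during which the arm holds its last target. There are 200 camera calls.

## Task

The countersink bit stands loose in the chuck of the upright deburring spindle. Lock the machine out by pulling the red push-pull knob on the switch box out until it clicks and stays out, then, with the knob still out, turn the black chuck sleeve clockwise (seen from above) until the jaws are tight on the bit. Finally push the red knob fully home again, and leave the carton, the tape measure and the cabinet hinge on the bench where they are.

Things in the scene. Friction and masses are not known exactly. Their poses are not given: they have to be found in the camera images.
- switch_box: Grey switch box fixed to the bench, left or right of the spindle. Origin on the bench under the panel's centre (96 mm up); x to the box's back, z up. Foot 150 x 126 mm (x -61 to +89). Panel 130 mm up the slope x 110 wide, its normal leaned 40 deg from vertical toward -x. A hood stands out 74 mm at the panel's top edge, 74 mm up-slope of the knob's axis: come along that axis, not from above.
- knob_face (a point): Centre of the end face of the red round knob; moves with it. z: out of the panel along the knob's axis (pull direction, 40 deg from vertical); y: along the box's y. Head 30 mm dia., 28 mm long from the face back to a 12 mm stem. Pushed in, the face is 42 mm off the panel, with 14 mm between head and panel, of which a 38 mm dia. steel collar takes 4. The knob does not turn.
- lockout (a joint): Travel of the red knob, m: 0 = fully home (start), 0.018 = fully out (hard stop). A spring detent holds it at either end: it resists with up to about 9 N before half travel, then snaps on by itself.
- chuck: Green round upright deburring spindle fixed to the bench: flange 120 mm dia., housing 96 mm dia., 42 mm high. Origin on its vertical axis at bench level. Carries the black chuck sleeve and three steel jaws.
- sleeve_top (a point): Centre of the top of the black ribbed chuck sleeve, on the vertical spindle axis, 98 mm above the bench; turns with the sleeve. The sleeve is 46 mm in diameter from 57 to 90 mm above the bench, tapering above that; free space from there down to the 42 mm high housing. Three steel jaws stand 4 mm above its top, the bit 20 mm.
- chuck_sleeve (a joint): Angle of the chuck sleeve in rad; grows as the sleeve is turned clockwise seen from above, which closes the jaws. Starts between 0 and 0.35; the jaws meet the shank at about 1.2 and are tight on it from about 1.3; hard stop at 1.40. It turns stiffly (0.3 N m) and stays where it is left.
- countersink_bit: Loose countersink bit, 10 mm steel shank with a 16 mm brass-coloured cone head, 58 mm long, standing upright between the open jaws, its foot 60 mm above the bench. Origin: centre of its foot, z along its length.
- screw_carton: Bystander: brown screw carton, 61 x 90 x 55 mm, loose on the bench. Origin under its centre.
- tape_measure: Bystander: yellow and black tape measure, 38 x 87 x 73 mm, loose on the bench. Origin under its centre.
- cup_hinge_0: Bystander: grey metal cabinet hinge, 80 x 52 x 21 mm, loose on the bench. Origin under its centre.
Mind the look-alikes: they are no part of the job. Leave any blue look-alike of the chuck alone.

How it is judged:
By the outcome, as a careful person would: the job done as asked, in the order asked, and still so for the second after the job is handed in, with the robot touching nothing.
It also fails if it takes over 64 s, if anything falls off the work surface, if the arm or the gripper's body presses on something with over 40 N, if the wrist force passes 120 N, or if a joint passes its speed limit or range.

## Working session

There is one attempt and no reset: what is moved stays moved. The work goes in short steps, Python scripts to look and compute and a tool call to move; the robot and the scene stay as the last step left them, time stands still between calls to the robot, and variables do not carry over. Pictures are saved under pics/ and viewed, at most 10 in all, crops included, and the job is handed in when it is done.

Besides the shell and the picture viewer there is one more tool, called after "Request:" by a JSON object that holds its "api" and its "payload". jog_arm: Moves the arm, as the interface text tells. Scaled input: -1 to 1 covers 0.15 m each way for a shift and 2 pi rad each way for a turn. Its arguments: {"type":"object","properties":{"plan":{"type":"array","items":{"type":"object","properties":{"offset":{"type":"array","items":{"type":"number","minimum":-1,"maximum":1}},"twist":{"type":"array","items":{"type":"number","minimum":-1,"maximum":1}},"fingers":{"type":"number"}}}},"newtons":{"type":"number"}},"required":["plan"]}

```bash
mkdir -p pics
cat > h.py <<'E'
import numpy as np,cv2
from scipy.spatial.transform import Rotation as R
from cell import *
def cam(n):
    c=calibration(n); f=192/np.tan(np.radians(c['fov_y'])/2)
    a=np.array(c['attitude'],float)
    M=a if a.shape==(3,3) else R.from_rotvec(a).as_matrix() if a.size==3 else R.from_quat(a).as_matrix()
    return c,f,M,np.array(c['position'])
def ray(n,row,col):
    c,f,M,p=cam(n); d=np.array([(col-c['cx'])/f,(row-c['cy'])/f]); s=d.copy()
    for _ in range(20): s=d/(1+c['k1']*(s@s))
    v=M@np.array([s[0],s[1],1]); return p,v/np.linalg.norm(v)
def onz(n,row,col,z):
    p,v=ray(n,row,col); return p+v*(z-p[2])/v[2]
def proj(n,X):
    c,f,M,p=cam(n); q=M.T@(np.array(X)-p); s=q[:2]/q[2]; s=s*(1+c['k1']*(s@s)); return s[1]*f+c['cy'],s[0]*f+c['cx']
def tri(r1,r2):
    (p,u),(q,v)=r1,r2
    t=np.linalg.lstsq(np.c_[u,-v],q-p,rcond=None)[0]; a=p+u*t[0];b=q+v*t[1]
    return (a+b)/2,np.linalg.norm(a-b)
E
python3 - <<'E'
from h import *
for n in('side','top'):
    im=get_image(n); cv2.imwrite(f'pics/{n}0.png',im[:,:,::-1]); print(calibration(n))
    for t in('knob_face','sleeve_top','switch_box','chuck'):
        print(n,t,[(round(d['conf'],2),round(d['at'][0]*384,1),round(d['at'][1]*512,1)) for d in landmark_of(t,n)])
s=observe();print(s)
E
```

```text
{'fov_y': 56.9676990215783, 'cx': 254.04637840506336, 'cy': 198.22286823940826, 'k1': 0.022091595431801142, 'position': array([ 0.44222369, -0.77142471,  0.58718439]), 'attitude': array([-2.13837092,  0.13210851, -0.07767701])}
side knob_face [(0.65, 157.0, 253.1)]
side sleeve_top [(0.9, 238.0, 277.2), (0.58, 242.7, 200.6)]
side switch_box [(0.7, 191.9, 261.1)]
side chuck [(0.92, 270.7, 201.1), (0.58, 270.8, 276.0)]
{'fov_y': 54.80496929629024, 'cx': 258.36621655210206, 'cy': 190.30140912908504, 'k1': -0.09998575011513014, 'position': array([ 0.4293958 , -0.01770928,  1.02732795]), 'attitude': array([-2.13358017,  2.18944592, -0.10726816])}
top knob_face [(0.59, 183.3, 185.5), (0.25, 174.1, 318.1)]
top sleeve_top [(0.81, 174.9, 324.9), (0.74, 239.4, 321.2)]
top switch_box []
top chuck [(0.74, 175.7, 321.4), (0.62, 237.4, 317.2)]
{'clock': 0.5, 'joints': array([ 1.05340097,  0.43451505,  0.02499626,  1.57323267, -0.01160693,
        1.13401296, -0.07511277]), 'dq': array([ 5.99077798e-04, -1.72359051e-03, -1.88866800e-03,  8.30595663e-04,
        1.94134878e-03, -9.51606682e-04, -9.32607973e-05]), 'joint_efforts': array([-1.06197196e-03, -6.67133045e+01,  9.82927680e-01, -3.14569366e+01,
       -6.06484548e-02,  3.38937272e-02,  4.57553961e-05]), 'position': array([ 0.25185012, -0.57199932,  0.22031978]), 'ee_rot': array([-3.07427990e+00, -6.46743876e-01,  1.71251898e-05]), 'force': array([-0.29567211, -0.27968411,  0.75348364]), 'ft_torque': array([0.01403454, 0.02734508, 0.00234361]), 'gripper_force': 0.0, 'width': 0.9964498580086045}
```

View pics/side0.png

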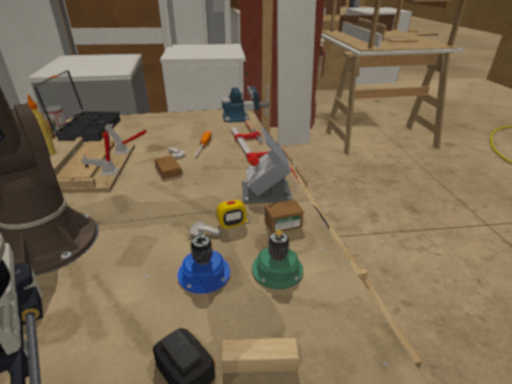

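View pics/top0.png

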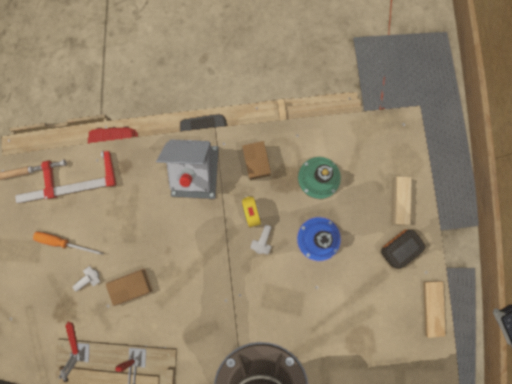

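Run:
```python
from h import *
K,e=tri(ray('side',157,253.1),ray('top',183.3,185.5));print('knob',K,e)
for a,b in(((238,277.2),(174.9,324.9)),((242.7,200.6),(239.4,321.2)),((238,277.2),(239.4,321.2)),((242.7,200.6),(174.9,324.9))):
    print(tri(ray('side',*a),ray('top',*b)), onz('side',*a,.098),onz('top',*b,.098))
```

```text
knob [0.55480894 0.16865563 0.12355716] 0.010220208551252883
(array([ 0.56733539, -0.18089771,  0.09797141]), np.float64(0.004378118837570494)) [ 0.5695722  -0.18069261  0.098     ] [ 0.56512648 -0.18065405  0.098     ]
(array([ 0.40307351, -0.16576531,  0.0891723 ]), np.float64(0.0008160979719453637)) [ 0.40416887 -0.17650342  0.098     ] [ 0.40291709 -0.16438882  0.098     ]
(array([ 0.48468298, -0.1796234 ,  0.11097586]), np.float64(0.1664195224586907)) [ 0.5695722  -0.18069261  0.098     ] [ 0.40291709 -0.16438882  0.098     ]
(array([ 0.48268905, -0.18662182,  0.12559944]), np.float64(0.15719485258891103)) [ 0.40416887 -0.17650342  0.098     ] [ 0.56512648 -0.18065405  0.098     ]
```

Side view: green chuck sleeve top at about (row 238, col 277), blue look-alike at (243, 200), switch box with hood at (175, 268). Top view: red knob at (181, 186), green chuck at (175, 322), blue chuck at (239, 322). Red things that could be mistaken for the knob are the clamps (top 178,48 / 165,108; side 157,255) and the toggle clamps (bottom left). I choose the knob on the grey box and the green chuck, and check both in one close crop.

Run:
```python
from h import *
s=cv2.imread('pics/side0.png');t=cv2.imread('pics/top0.png')
def c(im,r,q,h=36,w=48): return cv2.resize(im[r-h:r+h,q-w:q+w],(400,300),interpolation=cv2.INTER_CUBIC)
cv2.imwrite('pics/crop1.png',np.vstack([np.hstack([c(t,170,188),c(s,170,265)]),np.hstack([c(t,175,322),c(s,250,277)])]))
hsv=cv2.cvtColor(t,cv2.COLOR_BGR2HSV)
m=((hsv[...,0]<8)|(hsv[...,0]>172))&(hsv[...,1]>140); m[:, :160]=0;m[:,215:]=0;m[:150]=0;m[210:]=0
r,q=np.nonzero(m);print('red top',r.mean(),q.mean(),r.min(),r.max(),q.min(),q.max(),onz('top',r.mean(),q.mean(),.12))
print('proj side',proj('side',onz('top',r.mean(),q.mean(),.12)))
```

```text
red top 179.84848484848484 185.25252525252526 174 185 180 190 [0.55881044 0.17019631 0.12      ]
proj side (np.float64(158.0093434160103), np.float64(252.66386210930284))
```

View pics/crop1.png

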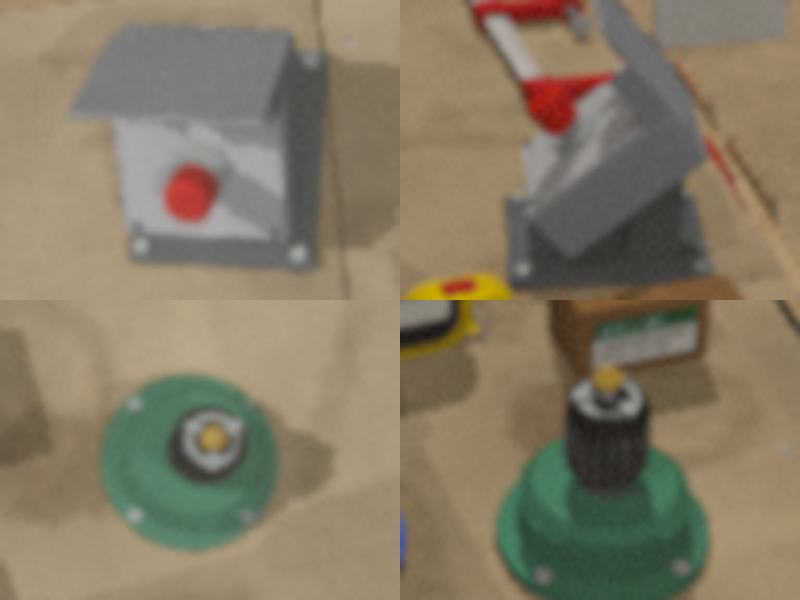

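Crop: knob at crop (190,192) on the grey box, under its hood, and the green chuck with its brass bit at (212,440), so both choices hold.

```bash
cat >> h.py <<'E'
def goal(P,Rt):
    s=observe(); R0=R.from_rotvec(s['ee_rot']); d=R0.inv().apply(np.array(P)-s['position'])/.15
    w=(R0.inv()*Rt).as_rotvec()/(2*np.pi)
    print('offset',d.round(3),'twist',w.round(4),'rows',np.linalg.norm(d)*.15/.0625,np.linalg.norm(w)*360/10.7)
def frame(z,y):
    z=np.array(z)/np.linalg.norm(z); y=np.array(y)-z*np.dot(z,y); y/=np.linalg.norm(y)
    return R.from_matrix(np.c_[np.cross(y,z),y,z])
E
python3 - <<'E'
from h import *
b=lambda x,y:onz('top',134+y/4.167,140+x/4.167,.008)
A,B,C=b(140,246),b(298,253),b(311,60)
print(A,B,C,A-B,C-B,np.degrees([np.arctan2(-(A-B)[0],(A-B)[1]),np.arctan2((C-B)[1],(C-B)[0])]))
E1,E2,E3=b(133,262),b(313,268),b(328,50)
print(E2,E1-E2,E3-E2,np.degrees([np.arctan2(-(E1-E2)[0],(E1-E2)[1]),np.arctan2((E3-E2)[1],(E3-E2)[0])]))
# chuck
for n,q in(('top',(134+5+306/4.167-0,0)),):pass
# jaw ring centre top crop(212,438 -> lower left): bit head
print('bit top',onz('top',139+(438-300)/4.167,274+212/4.167,.118),'side',onz('side',214+(378-300)/4.167,229+(607-400)/4.167,.115))
print('flange',onz('top',139+(461-300)/4.167,274+189/4.167,.01))
E
```

```text
[0.53860236 0.2263472  0.008     ] [0.53115027 0.12011665 0.008     ] [0.66183799 0.10994756 0.008     ] [0.00745209 0.10623055 0.        ] [ 0.13068773 -0.01016909  0.        ] [-4.0127362  -4.44934161]
[0.52087573 0.11022799 0.008     ] [0.00709785 0.12087    0.        ] [ 0.14751336 -0.01187465  0.        ] [-3.36071883 -4.60231984]
bit top [ 0.56919599 -0.17741102  0.118     ] side [ 0.57150308 -0.18402244  0.115     ]
flange [ 0.57069742 -0.18027408  0.01      ]
```

Request:
{"api": "jog_arm", "payload": {"plan": [{"offset": [1,-1,-0.3],"twist": [0,0,-0.2],"fingers": 1},{"offset": [1,-1,-0.3],"twist": [0,0,-0.2],"fingers": 1},{"offset": [1,-1,-0.3],"twist": [0,0,-0.2],"fingers": 1},{"offset": [1,-1,-0.3],"twist": [0,0,-0.2],"fingers": 1},{"offset": [1,-1,-0.3],"twist": [0,0,-0.2],"fingers": 1},{"offset": [1,-1,-0.3],"twist": [0,0,-0.2],"fingers": 1},{"offset": [1,-1,-0.3],"twist": [0,0,-0.2],"fingers": 1},{"offset": [1,-1,-0.3],"twist": [0,0,-0.2],"fingers": 1}]}}

```text
clock: 1.5
position: [0.3286, -0.3744, 0.2654]
ee_rot: [2.108, 2.329, 0.0]
force: [0.3, 0.4, -0.1]
width: 1.0
gripper_force: 0.0
```

```bash
cat >> h.py <<'E'
yaw=np.radians(-4.2); bx=np.array([np.cos(yaw),np.sin(yaw),0]); by=np.array([-bx[1],bx[0],0]); ax=-bx*np.sin(np.radians(40))+np.array([0,0,np.cos(np.radians(40))])
face=np.array([.559,.170,.1282]); RK=frame(-ax,by); CH=np.array([.569,-.180,0])
E
python3 - <<'E'
from h import *
s=observe();print(s['position'],s['ee_rot'],s['joints'].round(2))
goal([.38,-.15,.28],frame([0,0,-1],[.0,1,0])); goal([.38,0,.28],frame([0,0,-1],[.0,1,0]))
E
```

```text
[ 0.32862294 -0.37435469  0.26541487] [2.10810734e+00 2.32899144e+00 6.57040402e-07] [ 0.97  0.21 -0.27  1.79  0.06  1.15  0.78]
offset [ 1.454  0.489 -0.097] twist [ 0.      0.     -0.2342] rows 3.6899813660253935 7.878523435221335
offset [ 2.449  0.589 -0.098] twist [ 0.      0.     -0.2342] rows 6.050322497613309 7.878523435221335
```

Request:
{"api": "jog_arm", "payload": {"plan": [{"offset": [1,0.33,-0.1],"twist": [0,0,-0.12],"fingers": 1},{"offset": [1,0.33,-0.1],"twist": [0,0,-0.12],"fingers": 1},{"offset": [1,0.33,-0.1],"twist": [0,0,-0.12],"fingers": 1},{"offset": [1,0.33,-0.1],"twist": [0,0,-0.12],"fingers": 1},{"offset": [1,0.33,-0.1],"twist": [0,0,-0.12],"fingers": 1}]}}

```text
clock: 2.12
position: [0.363, -0.22, 0.2805]
ee_rot: [1.106, 2.94, -0.001]
force: [-0.1, 0.1, -0.1]
width: 1.0
gripper_force: 0.0
```

Run:
```python
from h import *
s=observe();print(s['position'],s['ee_rot'],s['joints'].round(2))
goal([.40,-.10,.28],frame([0,0,-1],[.0,1,0]));goal([.40,-.10,.28],frame([.3,0,-1],[.0,1,0]))
```

```text
[ 0.36295023 -0.21998665  0.28050776] [ 1.10576168e+00  2.94005150e+00 -5.11555066e-04] [ 0.85  0.09 -0.46  1.9   0.04  1.16  1.23]
offset [0.341 0.764 0.003] twist [-1.000e-04  1.000e-04 -1.145e-01] rows 2.00924195738799 3.8526034601941443
offset [0.341 0.764 0.003] twist [-0.0167 -0.0443 -0.1137] rows 2.00924195738799 4.142945789444551
```

Request:
{"api": "jog_arm", "payload": {"plan": [{"offset": [0.38,1,0],"twist": [-0.017,-0.044,-0.114],"fingers": 1},{"offset": [0.38,1,0],"twist": [-0.017,-0.044,-0.114],"fingers": 1},{"offset": [0.38,1,0],"twist": [-0.017,-0.044,-0.114],"fingers": 1},{"offset": [0.38,1,0],"twist": [-0.017,-0.044,-0.114],"fingers": 1},{"offset": [0.38,1,0],"twist": [-0.017,-0.044,-0.114],"fingers": 1},{"offset": [0.38,1,0],"twist": [-0.017,-0.044,-0.114],"fingers": 1}]}}

```text
clock: 2.88
position: [0.4182, -0.0701, 0.2804]
ee_rot: [0.003, 2.852, 0.005]
force: [-0.3, -0.5, 1.1]
width: 0.999
gripper_force: 0.0
```

Run:
```python
from h import *
s=observe();print(s['position'],s['ee_rot'],s['joints'].round(2))
goal([.45,.06,.26],RK);goal(face+.12*ax,RK)
```

```text
[ 0.418152   -0.07013221  0.28037738] [2.66142066e-03 2.85153673e+00 4.98918048e-03] [ 0.72 -0.1  -0.58  2.11 -0.13  0.84  1.78]
offset [-0.163  0.867  0.194] twist [ 0.006  -0.0649  0.0099] rows 2.1682170136247008 2.2192330247388004
offset [-0.29   1.638  0.512] twist [ 0.006  -0.0649  0.0099] rows 4.17611207736735 2.2192330247388004
```

Request:
{"api": "jog_arm", "payload": {"plan": [{"offset": [-0.17,1,0.2],"twist": [0.006,-0.065,0.01],"fingers": 1},{"offset": [-0.17,1,0.2],"twist": [0.006,-0.065,0.01],"fingers": 1},{"offset": [-0.17,1,0.2],"twist": [0.006,-0.065,0.01],"fingers": 1},{"offset": [-0.17,1,0.2],"twist": [0.006,-0.065,0.01],"fingers": 1},{"offset": [-0.17,1,0.2],"twist": [0.006,-0.065,0.01],"fingers": 1},{"offset": [-0.17,1,0.2],"twist": [0.006,-0.065,0.01],"fingers": 1}]}}

```text
clock: 3.62
position: [0.4511, 0.0795, 0.2598]
ee_rot: [0.087, 2.442, -0.03]
force: [0.2, -0.2, -0.1]
width: 0.999
gripper_force: 0.0
```

Run:
```python
from h import *
s=observe();print(s['position'],s['ee_rot'],s['joints'].round(2))
goal(face+.08*ax,RK)
```

```text
[0.45112186 0.07948591 0.25975628] [ 0.08651608  2.44171155 -0.02980496] [ 0.9  -0.31 -1.15  2.39 -0.14  0.23  1.3 ]
offset [0.047 0.653 0.573] twist [0.0004 0.0001 0.0002] rows 2.0879729319676454 0.01712666267339324
```

Request:
{"api": "jog_arm", "payload": {"plan": [{"offset": [0.05,0.65,0.57],"twist": [0,0,0],"fingers": 1},{"offset": [0.05,0.65,0.57],"twist": [0,0,0],"fingers": 1},{"offset": [0.05,0.65,0.57],"twist": [0,0,0],"fingers": 1},{"offset": [0.05,0.65,0.57],"twist": [0,0,0],"fingers": 1},{"offset": [0.05,0.65,0.57],"twist": [0,0,0],"fingers": 1}]}}

```text
clock: 4.25
position: [0.4472, 0.1146, 0.2398]
ee_rot: [0.056, 2.417, 0.036]
force: [0.3, 0.1, -0.4]
width: 1.002
gripper_force: 0.0
```

Run:
```python
from h import *
s=observe();print(s['position'],s['ee_rot'],s['joints'].round(2))
goal(face+.08*ax,RK);goal(face-.01*ax,RK)
ims=[get_image('side')[:,:,::-1],get_image('top')[:,:,::-1]]
c=lambda im,r,q,h=72,w=96:cv2.resize(im[r-h:r+h,q-w:q+w],(400,300),interpolation=cv2.INTER_CUBIC)
cv2.imwrite('pics/near.png',np.hstack([c(ims[1],170,188),c(ims[0],150,255)]))
```

```text
[0.44716081 0.11459828 0.23984781] [0.05634758 2.41714308 0.03601854] [ 0.89 -0.26 -1.27  2.44  0.31  0.12  0.78]
offset [-0.06   0.392  0.523] twist [0.0094 0.0038 0.0008] rows 1.576159453820679 0.3428009976765839
offset [-0.046  0.357  1.122] twist [0.0094 0.0038 0.0008] rows 2.8277430665584347 0.3428009976765839
```

View pics/near.png

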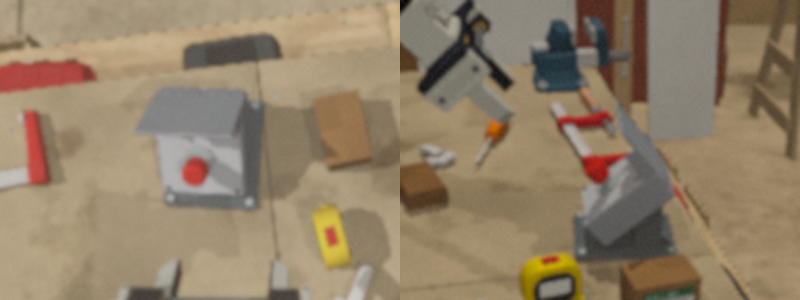

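The near view shows the gripper stopped short and off to one side (fingertips at top crop (175,270) and (278,270)). Joints 3 and 6 are at their limits. I'll identify the kinematics from the logged poses and choose a better route.

```bash
cat > fk.py <<'E'
import numpy as np,itertools
from scipy.optimize import least_squares
from scipy.spatial.transform import Rotation as R
D=[([1.05340,.43451,.02500,1.57323,-.01161,1.13401,-.07511],[.25185,-.572,.22032],[-3.07428,-.646744,0]),
([.97,.21,-.27,1.79,.06,1.15,.78],[.32862,-.37435,.26541],[2.10811,2.32899,0]),
([.85,.09,-.46,1.9,.04,1.16,1.23],[.36295,-.21999,.28051],[1.10576,2.94005,-.0005]),
([.72,-.1,-.58,2.11,-.13,.84,1.78],[.41815,-.07013,.28038],[.00266,2.85154,.00499]),
([.90,-.31,-1.15,2.39,-.14,.23,1.30],[.45112,.07949,.25976],[.08652,2.44171,-.0298]),
([.89,-.26,-1.27,2.44,.31,.12,.78],[.44716,.1146,.23985],[.05635,2.41714,.03602])]
al=np.array([0,-1,1,1,1,1,-1])*np.pi/2
def fk(p,q,sg):
    a=[0,0,0,p[0],p[1],0,p[2]]; d=[p[3],0,p[4],0,p[5],0,p[6]]; T=np.eye(4)
    for i in range(7):
        th=sg[i]*q[i]+p[7+i]; c,s,ca,sa=np.cos(th),np.sin(th),np.cos(al[i]),np.sin(al[i])
        T=T@np.array([[c,-s,0,a[i]],[s*ca,c*ca,-sa,-sa*d[i]],[s*sa,c*sa,ca,ca*d[i]],[0,0,0,1]])
    return T
def res(p,sg,DD=D):
    o=[]
    for q,x,r in DD:
        T=fk(p,q,sg); o+=list((T[:3,3]-x)*3)+list((R.from_matrix(T[:3,:3])*R.from_rotvec(r).inv()).as_rotvec()*.5)
    return np.array(o)
E
cat > fit.py <<'E'
from fk import *
best=[]
for sg in itertools.product([-1,1],repeat=7):
    if sg[1]<0 or sg[3]<0: continue
    for y0 in (-.1 if sg[0]<0 else -2.2,):
      for o7 in (0,1.57,-1.57,3.14):
        p0=np.r_[.05,.07,.0,.3,.3,.32,.25,y0,0,0,0,0,0,o7]
        f=least_squares(lambda p:np.r_[res(p,sg),.003*(p-p0)],p0,max_nfev=40); best.append((f.cost,sg,f.x))
best.sort(key=lambda b:b[0])
for b in best[:4]: print(b[0],b[1],b[2].round(3)); print(abs(res(b[2],b[1])).max())
np.savez('fit.npz',p=best[0][2],sg=best[0][1])
E
time timeout 500 python3 fit.py
```

```text
0.05173036149105069 (-1, 1, -1, 1, -1, 1, -1) [-0.057  0.804 -0.214  0.633 -0.498  0.397  0.242 -1.783 -0.701  1.549
 -0.798  0.666 -0.179 -2.185]
0.12919621173607143
0.05173279155941707 (-1, 1, -1, 1, -1, 1, -1) [-0.057  0.804 -0.214  0.633 -0.498  0.397  0.242 -1.783 -0.701  1.549
 -0.798  0.666 -0.179  4.098]
0.12919479717156193
0.05175014191016911 (-1, 1, -1, 1, -1, 1, -1) [-0.057  0.804 -0.214  0.633 -0.498  0.397  0.242 -1.783 -0.701  1.549
 -0.798  0.666 -0.179 -2.185]
0.1291972757160775
0.0517574223046973 (-1, 1, -1, 1, -1, 1, -1) [-0.057  0.804 -0.214  0.633 -0.498  0.397  0.242 -1.784 -0.701  1.549
 -0.799  0.666 -0.179  4.098]
0.12919560939299143
real	0m34.089s
user	0m34.478s
sys	0m0.072s
```

```bash
cat > fk2.py <<'E'
from fk import D,np,R,least_squares,itertools
def H(k,t,x=0,z=0):
    T=np.eye(4);T[:3,:3]=R.from_euler(k,t).as_matrix();return T
def Tr(x,z):
    T=np.eye(4);T[0,3]=x;T[2,3]=z;return T
def fk(p,q,sg):
    a1,d1,a3,d3,a5,d5,a7,d7,c1,c7,c3,c5=p
    return (H('z',sg[0]*q[0]+c1)@Tr(a1,d1)@H('y',q[1])@Tr(a3,d3)@H('z',sg[1]*q[2]+c3)@H('y',q[3])@Tr(a5,d5)@H('z',sg[2]*q[4]+c5)@H('y',q[5])@Tr(a7,d7)@H('z',sg[3]*q[6]+c7))
def res(p,sg,DD=D):
    o=[]
    for q,x,r in DD:
        T=fk(p,q,sg); o+=list((T[:3,3]-x)*3)+list((R.from_matrix(T[:3,:3])*R.from_rotvec(r).inv()).as_rotvec()*.5)
    return np.array(o)
E
cat > fit2.py <<'E'
from fk2 import *
best=[]
for sg in itertools.product([-1,1],repeat=4):
  for c7 in (0,1.57,-1.57,3.14):
    p0=np.r_[0,.33,.0,.35,0,.35,0.05,.25,-.1 if sg[0]<0 else -2.2,c7,0,0]
    f=least_squares(lambda p:np.r_[res(p,sg),.002*(p-p0)],p0,max_nfev=50); best.append((f.cost,sg,f.x))
best.sort(key=lambda b:b[0])
for b in best[:4]: print(b[0],b[1],b[2].round(3),abs(res(b[2],b[1])).max())
np.savez('fit.npz',p=best[0][2],sg=best[0][1])
E
timeout 500 python3 fit2.py
```

```text
0.0010756364098854399 (-1, -1, -1, -1) [ 0.027  0.169 -0.005  0.583 -0.029  0.371 -0.008  0.348 -0.049  1.482
 -0.045  0.008] 0.025681290800945163
0.0010800107376725608 (-1, -1, -1, -1) [ 0.027  0.169 -0.005  0.583 -0.029  0.371 -0.008  0.348 -0.049  1.482
 -0.045  0.008] 0.025682430758085163
0.0010811215095128772 (-1, -1, -1, -1) [ 0.027  0.169 -0.005  0.583 -0.029  0.371 -0.008  0.348 -0.049  1.482
 -0.045  0.008] 0.0256802024955159
0.0010942444922118523 (-1, -1, -1, -1) [ 0.027  0.169 -0.005  0.583 -0.029  0.371 -0.008  0.348 -0.049  1.482
 -0.045  0.008] 0.025683498718979857
```

```bash
cat > ik.py <<'E'
from fk2 import *
import h
z=np.load('fit.npz');P=z['p'];SG=z['sg']
lo=np.array([-2.62,-.44,-1.27,.08,-1.32,.12,-2.74]);hi=np.array([2.62,2.09,1.32,2.57,4.46,2,2.74])
def err(q,X,Rt):
    T=fk(P,q,SG); return np.r_[T[:3,3]-X,.3*(R.from_matrix(T[:3,:3])*Rt.inv()).as_rotvec()]
def solve(X,Rt,q0,w=.001): return least_squares(lambda q:np.r_[err(q,X,Rt),w*(q-q0)],np.clip(q0,lo+.01,hi-.01),bounds=(lo,hi))
def jac(q):
    T=fk(P,q,SG);J=np.zeros((6,7))
    for i in range(7):
        e=np.zeros(7);e[i]=1e-5;T2=fk(P,q+e,SG);J[:3,i]=(T2[:3,3]-T[:3,3])/1e-5;J[3:,i]=(R.from_matrix(T2[:3,:3])*R.from_matrix(T[:3,:3]).inv()).as_rotvec()/1e-5
    return J
E
python3 - <<'E'
from ik import *
rng=np.random.default_rng(0)
for nm,Rt in(('+y',h.RK),('-y',h.RK*R.from_euler('z',np.pi))):
  out=[]
  for k in range(40):
    f=solve(h.face-.01*h.ax,Rt,rng.uniform(lo,hi),0)
    if f.cost<1e-6: out.append(f.x)
  for o in sorted(out,key=lambda x:abs(x[2]))[:5]:
    m=np.minimum(o-lo,hi-o).min(); f2=solve(h.face+.1*h.ax,Rt,o); print(nm,o.round(2),'margin',round(m,2),'standoff',f2.x.round(2),f2.cost)
# history replay with DLS
q=np.array(D[0][0]);
for _,X,r in D[1:]:
  X=np.array(X)
  for k in range(60):
    T=fk(P,q,SG);e=np.r_[X-T[:3,3],(R.from_rotvec(r)*R.from_matrix(T[:3,:3]).inv()).as_rotvec()]*.2
    J=jac(q);q=np.clip(q+J.T@np.linalg.solve(J@J.T+1e-4*np.eye(6),e),lo,hi)
  print(q.round(2),_)
E
```

```text
+y [-0.56  0.34  0.    2.39  2.12  0.38 -1.11] margin 0.18 standoff [-0.61  0.1  -0.08  2.38  1.41  0.42 -0.45] 5.121272085030673e-07
+y [-0.52  0.34 -0.07  2.39  2.09  0.41 -1.08] margin 0.18 standoff [-0.56  0.1  -0.14  2.38  1.41  0.43 -0.45] 4.5940537704183874e-07
+y [-0.44  0.34 -0.17  2.39  2.03  0.45 -1.03] margin 0.18 standoff [-0.47  0.1  -0.25  2.38  1.41  0.45 -0.46] 3.923998343553601e-07
+y [-0.42  0.34 -0.2   2.39  2.02  0.46 -1.02] margin 0.18 standoff [-0.45  0.1  -0.27  2.38  1.41  0.45 -0.46] 3.7950887131115223e-07
+y [-0.72  0.35  0.23  2.38  2.28  0.31 -1.26] margin 0.19 standoff [-0.78  0.1   0.13  2.38  1.41  0.38 -0.43] 7.726500758410865e-07
-y [-0.63  0.34  0.1   2.39  2.18  0.35  1.98] margin 0.18 standoff [-0.69  0.1   0.01  2.38  1.41  0.4   2.7 ] 6.014669096017534e-07
-y [-0.69  0.35  0.19  2.39  2.25  0.32  1.91] margin 0.18 standoff [-0.75  0.1   0.09  2.38  1.41  0.39  2.71] 7.111438373419497e-07
-y [-0.42  0.34 -0.21  2.39  2.02  0.46  2.12] margin 0.18 standoff [-0.45  0.1  -0.28  2.38  1.41  0.45  2.68] 3.757298376616628e-07
-y [-0.37  0.35 -0.27  2.39  2.    0.48  2.15] margin 0.18 standoff [-0.4   0.1  -0.34  2.38  1.41  0.46  2.68] 3.469599917478027e-07
-y [-0.86  0.37  0.42  2.38  2.5   0.25  1.66] margin 0.13 standoff [-0.92  0.11  0.29  2.38  1.41  0.36  2.72] 1.218072034890304e-06
[ 1.01  0.21 -0.33  1.79  0.07  1.15  0.77] [0.97, 0.21, -0.27, 1.79, 0.06, 1.15, 0.78]
[ 0.92  0.09 -0.54  1.9   0.05  1.16  1.22] [0.85, 0.09, -0.46, 1.9, 0.04, 1.16, 1.23]
[ 0.82 -0.1  -0.66  2.1  -0.16  0.84  1.82] [0.72, -0.1, -0.58, 2.11, -0.13, 0.84, 1.78]
[ 0.84 -0.28 -1.07  2.4  -0.32  0.21  1.51] [0.9, -0.31, -1.15, 2.39, -0.14, 0.23, 1.3]
[ 0.86 -0.26 -1.2   2.46 -0.37  0.12  1.47] [0.89, -0.26, -1.27, 2.44, 0.31, 0.12, 0.78]
```

```bash
cat > sim.py <<'E'
from ik import *
def rot(k,t):
    c,s=np.cos(t),np.sin(t);T=np.eye(4)
    if k=='z':T[0,0]=T[1,1]=c;T[0,1]=-s;T[1,0]=s
    else:T[0,0]=T[2,2]=c;T[0,2]=s;T[2,0]=-s
    return T
a1,d1,a3,d3,a5,d5,a7,d7,c1,c7,c3,c5=P
def fj(q):
    T=np.eye(4);A=[]
    for k,s,c,i,tr in(('z',-1,c1,0,(a1,d1)),('y',1,0,1,(a3,d3)),('z',-1,c3,2,None),('y',1,0,3,(a5,d5)),('z',-1,c5,4,None),('y',1,0,5,(a7,d7)),('z',-1,c7,6,None)):
        A.append((s*T[:3,2 if k=='z' else 1].copy(),T[:3,3].copy()));T=T@rot(k,s*q[i]+c)
        if tr:T=T@Tr(*tr)
    return T,np.array([np.r_[np.cross(a,T[:3,3]-o),a] for a,o in A]).T
def leg(q,X,Rt,n=24,tail=10):
    T,_=fj(q);X0=T[:3,3];R0=R.from_matrix(T[:3,:3]);w=(R0.inv()*Rt).as_rotvec();X=np.array(X)
    for k in range(n+tail):
        u=min(1,(k+1)/n);T,J=fj(q)
        e=np.r_[X0+(X-X0)*u-T[:3,3],(R0*R.from_rotvec(w*u)*R.from_matrix(T[:3,:3]).inv()).as_rotvec()]
        free=np.ones(7,bool)
        for _ in range(3):
            Jf=J[:,free];dq=np.zeros(7);dq[free]=Jf.T@np.linalg.solve(Jf@Jf.T+3e-4*np.eye(6),e)
            bad=free&((q+dq<lo)|(q+dq>hi))
            if not bad.any():break
            free&=~bad
        q=np.clip(q+dq,lo,hi)
    T,_=fj(q);return q,np.linalg.norm(T[:3,3]-X),np.linalg.norm((Rt*R.from_matrix(T[:3,:3]).inv()).as_rotvec())
def down(hd,tilt=0,az=0): # y heading hd; tilt toward azimuth az
    return frame_([np.sin(tilt)*np.cos(az),np.sin(tilt)*np.sin(az),-np.cos(tilt)],hd)
def frame_(z,hd): return h.frame(z,[np.cos(hd),np.sin(hd),1e-3])
E
cat > search.py <<'E'
from sim import *
rng=np.random.default_rng(1);q0=h.observe()['joints'];best=[]
import time;t0=time.time()
while time.time()-t0<420:
    W=[]
    for _ in range(rng.integers(1,4)):
        th=rng.uniform(-.8,.5);r=rng.uniform(.4,.75)
        W.append((np.array([r*np.cos(th),r*np.sin(th),rng.uniform(.3,.45)]).round(2),round(rng.uniform(-3.1,3.1),1),round(rng.uniform(0,.6),1),round(rng.uniform(-.5,1),1)))
    f=rng.integers(2);Rt=h.RK if f else h.RK*R.from_euler('z',np.pi)
    q=q0;ok=True;L=0
    X0=np.array([.447,.115,.24])
    for X,hd,t,az in W:
        q,e,r=leg(q,X,down(hd,t,az));L+=np.linalg.norm(X-X0);X0=X
        if e>.02 or r>.1:ok=False;break
    if not ok:continue
    q1,e1,r1=leg(q,h.face+.1*h.ax,Rt)
    if e1>.01 or r1>.05:continue
    q2,e2,r2=leg(q1,h.face-.012*h.ax,Rt)
    if e2>.005 or r2>.03:continue
    m=min(np.minimum(q1-lo,hi-q1).min(),np.minimum(q2-lo,hi-q2).min());best.append((m-.1*L,m,L,W,f,q1.round(2),q2.round(2)))
best.sort(key=lambda b:-b[0]);print(len(best))
for b in best[:5]:print(b)
E
python3 search.py
```

```text
5221
(np.float64(0.17607033511819412), np.float64(0.18397855868610113), np.float64(0.07908223567907019), [(array([0.42, 0.14, 0.31]), 1.0, 0.1, -0.4)], np.int64(1), array([ 0.15,  0.18, -1.03,  2.37,  1.42,  0.65, -0.52]), array([ 0.06,  0.47, -0.95,  2.39,  1.8 ,  0.81, -0.83]))
(np.float64(0.17606751597358747), np.float64(0.18426141614383607), np.float64(0.08193900170248597), [(array([0.48, 0.16, 0.3 ]), 0.5, 0.1, 0.1)], np.int64(1), array([ 0.18,  0.19, -1.08,  2.37,  1.42,  0.67, -0.53]), array([ 0.08,  0.49, -0.98,  2.39,  1.8 ,  0.84, -0.82]))
(np.float64(0.17557996857807517), np.float64(0.1842483017511829), np.float64(0.08668333173107734), [(array([0.48, 0.11, 0.32]), 0.1, 0.5, 0.5)], np.int64(1), array([ 0.18,  0.19, -1.08,  2.37,  1.42,  0.67, -0.53]), array([ 0.08,  0.48, -0.98,  2.39,  1.8 ,  0.84, -0.82]))
(np.float64(0.1753759113077676), np.float64(0.18235731517805043), np.float64(0.06981403870282825), [(array([0.44, 0.08, 0.3 ]), -3.0, 0.3, -0.3)], np.int64(1), array([-0.04,  0.14, -0.78,  2.38,  1.41,  0.56, -0.5 ]), array([-0.06,  0.42, -0.74,  2.39,  1.85,  0.69, -0.87]))
(np.float64(0.17523302904635288), np.float64(0.18401596705137147), np.float64(0.08782938005018594), [(array([0.48, 0.06, 0.3 ]), 0.7, 0.1, 0.1)], np.int64(1), array([ 0.15,  0.18, -1.04,  2.37,  1.42,  0.65, -0.52]), array([ 0.06,  0.47, -0.95,  2.39,  1.8 ,  0.82, -0.83]))
```

Run:
```python
from sim import *
q0=h.observe()['joints']
for W in (((.44,.10,.31),1.0,0,0),((.46,.14,.31),.8,.1,.1)):
    q,e,r=leg(q0,W[0],down(*W[1:]));q1,e1,r1=leg(q,h.face+.1*h.ax,h.RK);print(q.round(2),e,r,q1.round(2),e1,r1)
h.goal((.44,.10,.31),down(1.0))
```

```text
[ 0.6   0.23 -1.2   1.78  0.22  1.28  0.35] 8.326672684688674e-17 1.1668474457771957e-16 [ 0.12  0.17 -1.    2.37  1.41  0.63 -0.52] 7.850462293418876e-17 2.4797770551583734e-16
[ 0.52  0.22 -1.2   1.79  0.27  1.18  0.06] 1.3597399555105182e-16 5.572351967969811e-16 [ 0.14  0.18 -1.03  2.37  1.42  0.65 -0.52] 9.614813431917819e-17 3.18298123129508e-16
offset [-0.282 -0.077 -0.383] twist [0.037  0.1103 0.0797] rows 1.1578384081716542 4.745965411344346
```

Request:
{"api": "jog_arm", "payload": {"plan": [{"offset": [-0.28,-0.08,-0.4],"twist": [0.037,0.11,0.08],"fingers": 1},{"offset": [-0.28,-0.08,-0.4],"twist": [0.037,0.11,0.08],"fingers": 1},{"offset": [-0.28,-0.08,-0.4],"twist": [0.037,0.11,0.08],"fingers": 1},{"offset": [-0.28,-0.08,-0.4],"twist": [0.037,0.11,0.08],"fingers": 1},{"offset": [-0.28,-0.08,-0.4],"twist": [0.037,0.11,0.08],"fingers": 1},{"offset": [-0.28,-0.08,-0.4],"twist": [0.037,0.11,0.08],"fingers": 1},{"offset": [-0.28,-0.08,-0.4],"twist": [0.037,0.11,0.08],"fingers": 1}]}}

```text
clock: 5.22
position: [0.4395, 0.0985, 0.3098]
ee_rot: [-0.891, -3.008, -0.004]
force: [-0.1, -0.5, 0.2]
width: 0.998
gripper_force: 0.0
```

Run:
```python
from sim import *
s=h.observe();q0=s['joints'];print(s['position'],q0.round(2))
q1,e1,r1=leg(q0,h.face+.1*h.ax,h.RK);print(q1.round(2),e1,r1)
h.goal(h.face+.1*h.ax,h.RK)
```

```text
[0.43953416 0.09847783 0.30979913] [ 0.44  0.18 -0.88  1.78  0.14  1.26  0.52]
[-0.02  0.14 -0.81  2.38  1.41  0.57 -0.5 ] 1.1443916996305594e-16 3.3528806250359516e-16
offset [-0.036  0.626  0.7  ] twist [-0.0276 -0.1095 -0.0769] rows 2.257053221045943 4.595163525340918
```

Request:
{"api": "jog_arm", "payload": {"plan": [{"offset": [-0.036,0.626,0.7],"twist": [-0.0276,-0.1095,-0.0769],"fingers": 1},{"offset": [-0.036,0.626,0.7],"twist": [-0.0276,-0.1095,-0.0769],"fingers": 1},{"offset": [-0.036,0.626,0.7],"twist": [-0.0276,-0.1095,-0.0769],"fingers": 1},{"offset": [-0.036,0.626,0.7],"twist": [-0.0276,-0.1095,-0.0769],"fingers": 1},{"offset": [-0.036,0.626,0.7],"twist": [-0.0276,-0.1095,-0.0769],"fingers": 1},{"offset": [-0.036,0.626,0.7],"twist": [-0.0276,-0.1095,-0.0769],"fingers": 1},{"offset": [-0.036,0.626,0.7],"twist": [-0.0276,-0.1095,-0.0769],"fingers": 1},{"offset": [-0.036,0.626,0.7],"twist": [-0.0276,-0.1095,-0.0769],"fingers": 1}]}}

```text
clock: 6.22
position: [0.4938, 0.1752, 0.2066]
ee_rot: [0.087, 2.438, -0.035]
force: [-0.2, -0.1, -0.6]
width: 1.001
gripper_force: 0.0
```

Run:
```python
from sim import *
s=h.observe();q0=s['joints'];print(s['position'],q0.round(2))
h.goal(h.face+.1*h.ax,h.RK)
h.goal(h.face+.03*h.ax,h.RK)
h.goal(h.face-.011*h.ax,h.RK)
```

```text
[0.49384594 0.17520243 0.20663798] [-0.09  0.16 -0.79  2.34  1.32  0.68 -0.43]
offset [ 0.002 -0.003  0.014] twist [-0.0002  0.0007  0.0003] rows 0.03470491449225567 0.02849992076729415
offset [ 0.005 -0.002  0.481] twist [-0.0002  0.0007  0.0003] rows 1.1536272429456145 0.02849992076729415
offset [ 0.006 -0.002  0.754] twist [-0.0002  0.0007  0.0003] rows 1.809615325596152 0.02849992076729415
```

Now in place. Move to 30 mm off the face, then check the picture.

Request:
{"api": "jog_arm", "payload": {"plan": [{"offset": [0.005,0,0.25],"fingers": 1},{"offset": [0.005,0,0.48],"fingers": 1},{"offset": [0.005,0,0.48],"fingers": 1}]}}

```text
$.plan[0]: bad value
```

Run:
```python
from h import *
h_=observe();print(h_['position'],h_['joints'].round(2))
goal(face-.011*ax,RK)
ims=[get_image('side')[:,:,::-1],get_image('top')[:,:,::-1]]
c=lambda im,r,q,h=48,w=64:cv2.resize(im[r-h:r+h,q-w:q+w],(400,300),interpolation=cv2.INTER_CUBIC)
cv2.imwrite('pics/near2.png',np.hstack([c(ims[1],175,188),c(ims[0],150,255)]))
p=h_['position'];print(proj('side',p),proj('top',p))
```

```text
[0.49384594 0.17520243 0.20663798] [-0.09  0.16 -0.79  2.34  1.32  0.68 -0.43]
offset [ 0.006 -0.002  0.754] twist [-0.0002  0.0007  0.0003] rows 1.809615325596152 0.02849992076729415
(np.float64(130.7281616844502), np.float64(229.6940505929984)) (np.float64(203.43027089999254), np.float64(175.19472655470557))
```

View pics/near2.png

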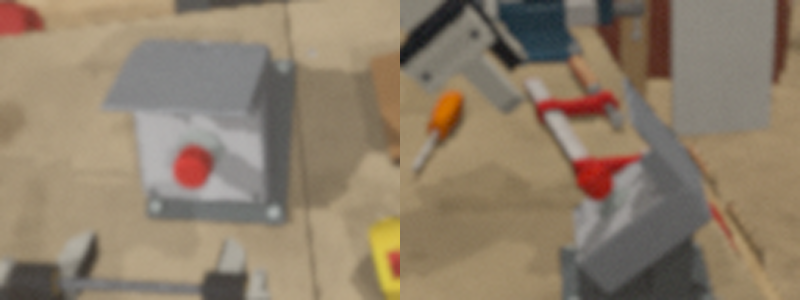

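The crop shows the open fingers around (80,260) and (235,265) in the top view, lined up with the knob at (192,167). In the side view the fingers point straight at the knob.

Request:
{"api": "jog_arm", "payload": {"plan": [{"offset": [0.005,0,0.25],"twist": [0,0,0],"fingers": 1},{"offset": [0.005,0,0.48],"twist": [0,0,0],"fingers": 1},{"offset": [0.005,0,0.6],"twist": [0,0,0],"fingers": 1},{"offset": [0.005,0,0.6],"twist": [0,0,0],"fingers": 1}]}}

```text
clock: 6.82
position: [0.5508, 0.17, 0.1354]
ee_rot: [0.086, 2.44, -0.038]
force: [-0.2, -0.1, 0.3]
width: 1.0
gripper_force: 0.0
```

Run:
```python
from h import *
h_=observe();print(h_['position'],h_['joints'].round(2))
goal(face-.011*ax,RK)
ims=[get_image('side')[:,:,::-1],get_image('top')[:,:,::-1]]
c=lambda im,r,q,h=36,w=48:cv2.resize(im[r-h:r+h,q-w:q+w],(400,300),interpolation=cv2.INTER_CUBIC)
cv2.imwrite('pics/near3.png',np.hstack([c(ims[1],180,188),c(ims[0],150,250)]))
```

```text
[0.55077396 0.17003263 0.13542783] [-0.11  0.39 -0.71  2.33  1.66  0.73 -0.68]
offset [-0.011  0.004  0.145] twist [-0.0004  0.0004  0.0006] rows 0.35009272570581373 0.027576443817340167
```

View pics/near3.png

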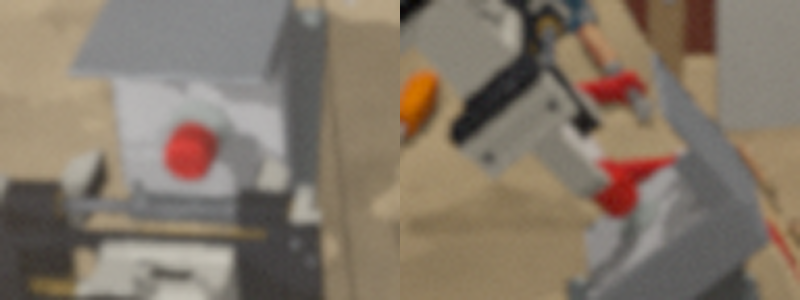

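Near crop: knob at (190,152), midway between the fingers at (85,170) and (270,180), and the finger is on the knob in the side view. Go in and grip.

Request:
{"api": "jog_arm", "payload": {"newtons": 45, "plan": [{"offset": [-0.01,0,0.07],"twist": [0,0,0],"fingers": 1},{"offset": [-0.01,0,0.14],"twist": [0,0,0],"fingers": 1},{"offset": [-0.01,0,0.14],"twist": [0,0,0],"fingers": -1},{"offset": [-0.01,0,0.14],"twist": [0,0,0],"fingers": -1},{"offset": [-0.01,0,0.14],"twist": [0,0,0],"fingers": -1},{"offset": [-0.01,0,0.14],"twist": [0,0,0],"fingers": -1},{"offset": [-0.01,0,0.14],"twist": [0,0,0],"fingers": -1},{"offset": [-0.01,0,0.14],"twist": [0,0,0],"fingers": -1}]}}

```text
clock: 7.92
position: [0.5652, 0.1697, 0.1218]
ee_rot: [0.084, 2.437, -0.036]
force: [0.4, 0.0, 0.4]
width: 0.395
gripper_force: 0.0
```

Request:
{"api": "jog_arm", "payload": {"newtons": 45, "plan": [{"offset": [0,0,0],"twist": [0,0,0],"fingers": -1},{"offset": [0,0,0],"twist": [0,0,0],"fingers": -1},{"offset": [0,0,0],"twist": [0,0,0],"fingers": -1}]}}

```text
clock: 8.3
position: [0.5642, 0.1726, 0.1234]
ee_rot: [0.078, 2.435, -0.032]
force: [-23.0, 0.0, 28.0]
width: 0.071
gripper_force: 17.5
```

Run:
```python
from h import *
s=observe();print(s['position'],s['joints'].round(2),s['force'],s['width'])
ims=[get_image('side')[:,:,::-1],get_image('top')[:,:,::-1]]
c=lambda im,r,q,h=36,w=48:cv2.resize(im[r-h:r+h,q-w:q+w],(400,300),interpolation=cv2.INTER_CUBIC)
cv2.imwrite('pics/near4.png',np.hstack([c(ims[1],180,188),c(ims[0],155,250)]))
p=s['position'];print(proj('side',p),proj('top',p),proj('side',p-.017*ax))
```

```text
[0.56419782 0.17263505 0.12338484] [-0.11  0.43 -0.7   2.32  1.73  0.74 -0.72] [-22.95483238   0.03661199  28.00604797] 0.07109599206400796
(np.float64(156.5228274794802), np.float64(254.36564308081984)) (np.float64(177.53849886191063), np.float64(183.9925464744216)) (np.float64(160.3932018246829), np.float64(257.9928469503333))
```

View pics/near4.png

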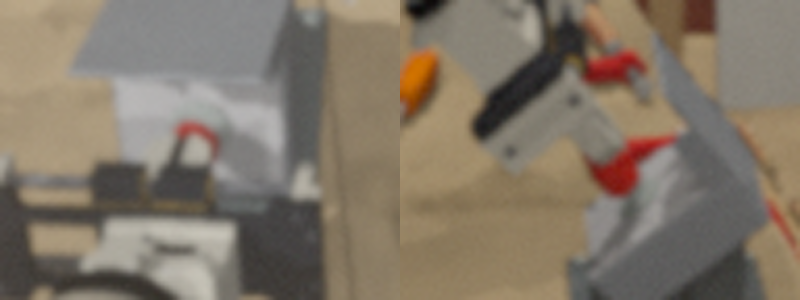

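The side crop shows the closed fingertips at the knob's face, around (612,155), rather than around the head. The grip missed in depth. I'll back off and check the tip geometry.

Request:
{"api": "jog_arm", "payload": {"plan": [{"offset": [0,0,-0.1],"twist": [0,0,0],"fingers": -1},{"offset": [0,0,-0.3],"twist": [0,0,0],"fingers": -1},{"offset": [0,0,-0.3],"twist": [0,0,0],"fingers": -1}]}}

```text
clock: 8.78
position: [0.536, 0.1725, 0.1576]
ee_rot: [0.083, 2.435, -0.035]
force: [0.6, -0.6, -0.0]
width: 0.005
gripper_force: 0.0
```

Run:
```python
from h import *
s=observe();print(s['position'],s['ee_rot'],s['force'],s['width'])
Rt=R.from_rotvec(s['ee_rot']).as_matrix(); p=s['position']
out=[]
for n,r0,c0 in(('top',180,188),('side',150,250)):
    im=get_image(n)[:,:,::-1]; h,w=36,48; c=cv2.resize(im[r0-h:r0+h,c0-w:c0+w],(400,300),interpolation=cv2.INTER_CUBIC)
    for X,col in((p,(255,0,0)),(p+.017*Rt[:,2],(0,255,255)),(face,(0,255,0)),(face-.042*ax,(255,0,255)),(face-.042*ax+.074*(bx*np.cos(np.radians(40))+np.array([0,0,np.sin(np.radians(40))])),(255,255,0))):
        a,b=proj(n,X); cv2.circle(c,(int((b-c0+w)*400/96),int((a-r0+h)*300/72)),4,col,-1)
    out.append(c)
    print(n,[(round(d['conf'],2),round(d['at'][0]*384,1),round(d['at'][1]*512,1)) for d in landmark_of('knob_face',n)],proj(n,face))
cv2.imwrite('pics/near5.png',np.hstack(out))
```

```text
[0.5359961  0.17249528 0.15762583] [ 0.08252306  2.43483295 -0.03494509] [ 0.6465336  -0.62946011 -0.02830674] 0.005217448375808234
top [(0.63, 182.5, 186.3)] (np.float64(179.31909056309007), np.float64(184.64766699500183))
side [(0.54, 156.8, 253.6), (0.22, 195.5, 261.4)] (np.float64(155.52896931432258), np.float64(252.74069269718944))
```

View pics/near5.png

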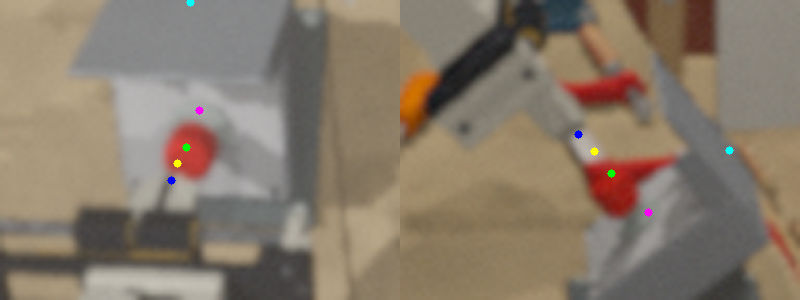

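Near5, with projected markers: the face marker (green) sits up-slope of the real head. The head is centred at about (190,152) in the top crop and (615,190) in the side crop. Since the blob centre is the head's centre, my face estimate was roughly 10 mm too far in x. I'll re-triangulate from the silhouettes.

Run:
```python
from h import *
c0=np.array([182.5,186.3])
t=cv2.imread('pics/top0.png');hsv=cv2.cvtColor(t,cv2.COLOR_BGR2HSV)
m=((hsv[...,0]<8)|(hsv[...,0]>172))&(hsv[...,1]>100);m[:,:165]=0;m[:,210:]=0;m[:160]=0;m[205:]=0
r,q=np.nonzero(m);tb=((r.min()+r.max())/2,(q.min()+q.max())/2);print('top',tb,r.mean(),q.mean(),r.min(),r.max(),q.min(),q.max())
for sb in((158.6,253.5),(159.2,253.5)):
    print('head centre',tri(ray('side',*sb),ray('top',*tb)))
hc=onz('top',*tb,.096+.028*np.cos(np.radians(40)));print('top@z',hc,'side@',onz('side',159,253.5,hc[2]),'face',hc+.014*ax)
print('bit/net face',tri(ray('side',156.9,253.4),ray('top',182.9,186)), onz('top',182.9,186,.1282))
# foot corners re-evaluated at z=0
b=lambda x,y,z:onz('top',134+y/4.167,140+x/4.167,z)
for zz in(0,.02): print(b(133,262,zz),b(313,268,zz),b(328,50,zz))
```

```text
top (np.float64(180.0), np.float64(185.5)) 179.83064516129033 185.29032258064515 174 186 180 191
head centre (array([0.56000692, 0.16996418, 0.11790199]), np.float64(0.002570760157666719))
head centre (array([0.56019445, 0.17042202, 0.11570659]), np.float64(0.002323422918355267))
top@z [0.55877554 0.17010253 0.11744924] side@ [0.56110603 0.16848291 0.11744924] face [0.54980068 0.1707616  0.12817387]
bit/net face (array([0.55557948, 0.16719999, 0.12455067]), np.float64(0.01009983912219522)) [0.55000644 0.1666625  0.1282    ]
[0.52874724 0.2330507  0.        ] [0.52159369 0.11123208 0.        ] [0.67026478 0.09926423 0.        ]
[0.52681307 0.22816891 0.02      ] [0.51979878 0.10872185 0.02      ] [0.66557555 0.09698699 0.02      ]
```

```bash
cat >> h.py <<'E'
face=np.array([.5505,.1700,.128])
E
python3 - <<'E'
from h import *
goal(face+.035*ax,RK);goal(face-.010*ax,RK)
E
```

```text
offset [ 0.046 -0.003 -0.033] twist [-0.0003  0.0007  0.0007] rows 0.13536506979907342 0.03629250334369668
offset [ 0.047 -0.002  0.267] twist [-0.0003  0.0007  0.0007] rows 0.6506326453294614 0.03629250334369668
```

Request:
{"api": "jog_arm", "payload": {"newtons": 45, "plan": [{"offset": [0.047,-0.002,-0.03],"twist": [0,0,0],"fingers": 1},{"offset": [0.047,-0.002,-0.03],"twist": [0,0,0],"fingers": 1},{"offset": [0.047,-0.002,-0.03],"twist": [0,0,0],"fingers": 1},{"offset": [0.047,-0.002,-0.03],"twist": [0,0,0],"fingers": 1},{"offset": [0.047,-0.002,-0.03],"twist": [0,0,0],"fingers": 1},{"offset": [0.047,-0.002,-0.03],"twist": [0,0,0],"fingers": 1},{"offset": [0.047,-0.002,0.06],"twist": [0,0,0],"fingers": 0.5},{"offset": [0.047,-0.002,0.16],"twist": [0,0,0],"fingers": 0.5},{"offset": [0.047,-0.002,0.26],"twist": [0,0,0],"fingers": 0.5},{"offset": [0.047,-0.002,0.265],"twist": [0,0,0],"fingers": -1},{"offset": [0.047,-0.002,0.265],"twist": [0,0,0],"fingers": -1},{"offset": [0.047,-0.002,0.265],"twist": [0,0,0],"fingers": -1},{"offset": [0.047,-0.002,0.265],"twist": [0,0,0],"fingers": -1},{"offset": [0.047,-0.002,0.265],"twist": [0,0,0],"fingers": -1},{"offset": [0.047,-0.002,0.265],"twist": [0,0,0],"fingers": -1},{"offset": [0.047,-0.002,0.265],"twist": [0,0,0],"fingers": -1}]}}

```text
clock: 10.98
position: [0.5564, 0.17, 0.1212]
ee_rot: [0.084, 2.437, -0.036]
force: [0.3, 0.3, -0.6]
width: 0.037
gripper_force: 0.0
```

Run:
```python
from h import *
s=observe();print(s['position'],s['ee_rot'],s['force'],s['width'],s['gripper_force'])
Rt=R.from_rotvec(s['ee_rot']).as_matrix(); p=s['position']; print(Rt.round(2))
out=[]
for n,r0,c0 in(('top',180,188),('side',155,250)):
    im=get_image(n)[:,:,::-1]; h,w=27,36; c=cv2.resize(im[r0-h:r0+h,c0-w:c0+w],(400,300),interpolation=cv2.INTER_CUBIC); d=c.copy()
    for X,col in((p,(255,0,0)),(p+.017*Rt[:,2],(0,255,255)),(face,(0,255,0)),(face-.042*ax,(255,0,255))):
        a,b=proj(n,X); cv2.circle(d,(int((b-c0+w)*400/2/w),int((a-r0+h)*300/2/h)),3,col,-1)
    out.append(np.vstack([c,d]))
cv2.imwrite('pics/near6.png',np.hstack(out))
```

```text
[0.55639967 0.17000744 0.12119415] [ 0.08365177  2.43726083 -0.03622102] [ 0.30262148  0.28116654 -0.55009868] 0.037070194633822336 0.0
[[-0.76  0.07  0.64]
 [ 0.05  1.   -0.05]
 [-0.65 -0.   -0.76]]
```

View pics/near6.png

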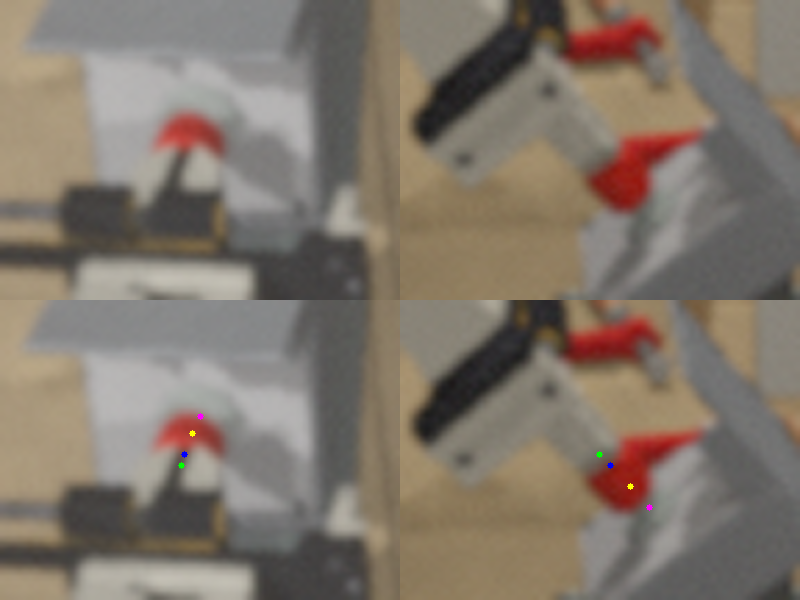

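Near6: the fingers, closed, still end at the head's front face ((190,150) in the top crop, (600,165) in the side crop), not around the head. I'll back off and measure where the tips really are from difference images.

Request:
{"api": "jog_arm", "payload": {"plan": [{"offset": [0,0,-0.2],"twist": [0,0,0],"fingers": -1},{"offset": [0,0,-0.4],"twist": [0,0,0],"fingers": -1},{"offset": [0,0,-0.4],"twist": [0,0,0],"fingers": -1}]}}

```text
clock: 11.45
position: [0.5176, 0.1737, 0.1686]
ee_rot: [0.082, 2.435, -0.035]
force: [0.3, -0.5, 0.0]
width: 0.005
gripper_force: 0.0
```

```bash
cat > tip.py <<'E'
from h import *
s=observe();Rt=R.from_rotvec(s['ee_rot']).as_matrix(); p=s['position'];print(p,s['width'],s['joints'].round(2))
for n in('top','side'):
    ref=cv2.GaussianBlur(cv2.imread(f'pics/{n}0.png'),(0,0),.8).astype(float)
    im=cv2.GaussianBlur(get_image(n)[:,:,::-1].copy(),(0,0),.8).astype(float)
    d=np.abs(im-ref).max(2)
    for off in(0,-.009,.009) if s['width']<.1 else (-.05,.05):
        v=[]
        for k in np.arange(-.03,.05,.004):
            a,b=proj(n,p+k*Rt[:,2]+off*Rt[:,1]); v.append(int(cv2.getRectSubPix(d.astype(np.float32),(1,1),(b,a))[0,0]))
        print(n,off,v)
print('k',np.arange(-.03,.05,.004).round(3))
E
python3 tip.py
```

```text
[0.51756344 0.17366536 0.16864461] 0.005354983972810574 [-0.12  0.27 -0.74  2.35  1.52  0.7  -0.6 ]
top 0 [68, 49, 35, 28, 22, 18, 21, 31, 33, 29, 15, 5, 2, 4, 4, 4, 4, 6, 9, 11]
top -0.009 [47, 21, 25, 33, 42, 50, 53, 49, 33, 14, 3, 2, 4, 5, 5, 4, 4, 6, 9, 10]
top 0.009 [40, 24, 21, 27, 32, 38, 40, 42, 39, 28, 15, 5, 1, 1, 1, 2, 1, 2, 5, 8]
side 0 [22, 24, 32, 43, 42, 27, 11, 3, 3, 3, 4, 3, 4, 4, 4, 4, 3, 3, 3, 3]
side -0.009 [25, 25, 25, 30, 24, 14, 6, 3, 3, 4, 3, 3, 4, 4, 4, 3, 3, 3, 3, 3]
side 0.009 [24, 27, 39, 55, 60, 44, 15, 9, 3, 3, 3, 4, 4, 4, 4, 4, 4, 4, 4, 3]
k [-0.03  -0.026 -0.022 -0.018 -0.014 -0.01  -0.006 -0.002  0.002  0.006
  0.01   0.014  0.018  0.022  0.026  0.03   0.034  0.038  0.042  0.046]
```

```bash
cat > tip2.py <<'E'
from h import *
s=observe();Rt=R.from_rotvec(s['ee_rot']).as_matrix(); p=s['position'];T=p+.017*Rt[:,2]
rays=[]
for n in('top','side'):
    ref=cv2.GaussianBlur(cv2.imread(f'pics/{n}0.png'),(0,0),.8).astype(float)
    im=cv2.GaussianBlur(get_image(n)[:,:,::-1].copy(),(0,0),.8).astype(float)
    m=(np.abs(im-ref).max(2)>18).astype(np.uint8); m=cv2.morphologyEx(m,cv2.MORPH_OPEN,np.ones((2,2)))
    a0=np.array(proj(n,p-.03*Rt[:,2])); a1=np.array(proj(n,T)); u=(a1-a0)/np.linalg.norm(a1-a0); v=np.array([-u[1],u[0]])
    r,c=np.nonzero(m); X=np.c_[r,c]-a1; al=X@u; la=X@v; k=(abs(la)<14)&(al<25)&(al>-40)
    # profile: lateral extent per axial bin
    for b in range(-24,14,3):
        q=k&(al>=b)&(al<b+3); print(n,b,q.sum(),(la[q].min().round(1),la[q].max().round(1)) if q.any() else '')
    print(n,'tip px pred',a1,'u',u,'px/mm',np.linalg.norm(a1-a0)/47)
    cv2.imwrite(f'pics/m_{n}.png',m*255)
E
python3 tip2.py
```

```text
top -24 85 (np.float64(-13.7), np.float64(13.8))
top -21 86 (np.float64(-13.9), np.float64(13.9))
top -18 80 (np.float64(-13.8), np.float64(13.7))
top -15 62 (np.float64(-13.7), np.float64(9.0))
top -12 53 (np.float64(-11.1), np.float64(6.9))
top -9 36 (np.float64(-8.8), np.float64(6.1))
top -6 27 (np.float64(-6.8), np.float64(4.0))
top -3 2 (np.float64(-5.8), np.float64(-3.5))
top 0 0 
top 3 0 
top 6 0 
top 9 0 
top 12 0 
top tip px pred [190.24453235 181.62620952] u [-0.93660351  0.35039102] px/mm 0.26223602496769
side -24 24 (np.float64(-13.9), np.float64(2.4))
side -21 18 (np.float64(-3.9), np.float64(3.2))
side -18 27 (np.float64(-4.5), np.float64(4.0))
side -15 32 (np.float64(-4.5), np.float64(5.5))
side -12 30 (np.float64(-4.4), np.float64(6.2))
side -9 13 (np.float64(-4.3), np.float64(2.0))
side -6 0 
side -3 0 
side 0 0 
side 3 0 
side 6 0 
side 9 0 
side 12 0 
side tip px pred [147.67420951 242.49502987] u [0.72342144 0.69040671] px/mm 0.3342636652503895
```

Request:
{"api": "jog_arm", "payload": {"plan": [{"offset": [0,0,0.2],"twist": [0,0,0],"fingers": -1},{"offset": [0,0,0.4],"twist": [0,0,0],"fingers": -1},{"offset": [0,0,0.43],"twist": [0,0,0],"fingers": -1},{"offset": [0,0,0.43],"twist": [0,0,0],"fingers": -1}]}}

```text
clock: 12.15
position: [0.5583, 0.1699, 0.1187]
ee_rot: [0.08, 2.435, -0.038]
force: [-30.2, -4.9, 39.2]
width: 0.005
gripper_force: 24.4
```

Contact with the shut tips is now known: the knob's face meets the tips at this pose. The grasp has to go about 23 mm deeper than this, so I back off, open, and go in.

Request:
{"api": "jog_arm", "payload": {"newtons": 45, "plan": [{"offset": [0,0,-0.3],"twist": [0,0,0],"fingers": 1},{"offset": [0,0,-0.3],"twist": [0,0,0],"fingers": 1},{"offset": [0,0,-0.3],"twist": [0,0,0],"fingers": 1},{"offset": [0,0,-0.3],"twist": [0,0,0],"fingers": 1},{"offset": [0,0,-0.3],"twist": [0,0,0],"fingers": 1},{"offset": [0,0,-0.3],"twist": [0,0,0],"fingers": 1},{"offset": [0,0,-0.3],"twist": [0,0,0],"fingers": 1},{"offset": [0,0,-0.3],"twist": [0,0,0],"fingers": 1},{"offset": [0,0,-0.15],"twist": [0,0,0],"fingers": 1},{"offset": [0,0,0],"twist": [0,0,0],"fingers": 1},{"offset": [0,0,0],"twist": [0,0,0],"fingers": 1}]}}

```text
clock: 13.52
position: [0.5593, 0.1693, 0.1166]
ee_rot: [0.085, 2.439, -0.037]
force: [-0.5, -0.1, -0.5]
width: 0.998
gripper_force: 0.0
```

Request:
{"api": "jog_arm", "payload": {"plan": [{"offset": [0,0,0.05],"twist": [0,0,0],"fingers": 1},{"offset": [0,0,0.1],"twist": [0,0,0],"fingers": 1},{"offset": [0,0,0.1],"twist": [0,0,0],"fingers": 1}]}}

```text
clock: 13.9
position: [0.5691, 0.169, 0.1062]
ee_rot: [0.084, 2.437, -0.036]
force: [0.3, -0.1, 0.4]
width: 1.0
gripper_force: 0.0
```

Run:
```python
from h import *
s=observe();print(s['position'],s['joints'].round(2),s['force'])
out=[]
for n,r0,c0 in(('top',180,188),('side',155,250)):
    im=get_image(n)[:,:,::-1]; h,w=36,48; out.append(cv2.resize(im[r0-h:r0+h,c0-w:c0+w],(400,300),interpolation=cv2.INTER_CUBIC))
cv2.imwrite('pics/near7.png',np.hstack(out))
```

```text
[0.56908124 0.16898472 0.106154  ] [-0.12  0.47 -0.68  2.32  1.78  0.75 -0.77] [ 0.29251562 -0.06902013  0.39161777]
```

View pics/near7.png

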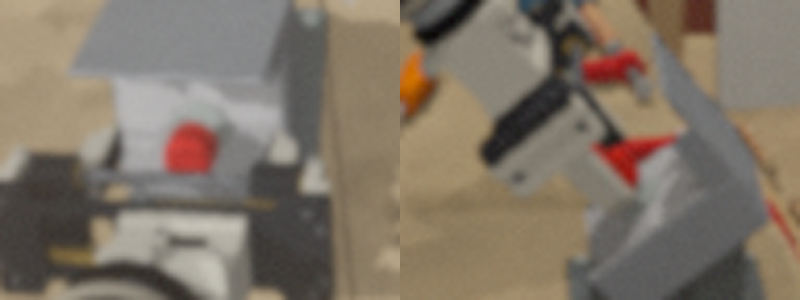

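Near7: the knob (190,148) now lies level between the open fingertips (105,150) and (285,150), and in the side view the near finger covers the head. Now close.

Request:
{"api": "jog_arm", "payload": {"newtons": 45, "plan": [{"offset": [0,0,0],"twist": [0,0,0],"fingers": -1},{"offset": [0,0,0],"twist": [0,0,0],"fingers": -1},{"offset": [0,0,0],"twist": [0,0,0],"fingers": -1},{"offset": [0,0,0],"twist": [0,0,0],"fingers": -1},{"offset": [0,0,0],"twist": [0,0,0],"fingers": -1},{"offset": [0,0,0],"twist": [0,0,0],"fingers": -1},{"offset": [0,0,0],"twist": [0,0,0],"fingers": -1},{"offset": [0,0,0],"twist": [0,0,0],"fingers": -1},{"offset": [0,0,0],"twist": [0,0,0],"fingers": -1}]}}

```text
clock: 15.12
position: [0.5691, 0.1726, 0.1065]
ee_rot: [0.079, 2.438, -0.03]
force: [5.0, 9.8, -6.1]
width: 0.314
gripper_force: 45.0
```

Request:
{"api": "jog_arm", "payload": {"plan": [{"offset": [0,0.02,0],"twist": [0,0,0],"fingers": -1},{"offset": [0,0.02,-0.03],"twist": [0,0,0],"fingers": -1},{"offset": [0,0.02,-0.06],"twist": [0,0,0],"fingers": -1},{"offset": [0,0.02,-0.09],"twist": [0,0,0],"fingers": -1},{"offset": [0,0.02,-0.12],"twist": [0,0,0],"fingers": -1},{"offset": [0,0.02,-0.125],"twist": [0,0,0],"fingers": -1},{"offset": [0,0.02,-0.125],"twist": [0,0,0],"fingers": -1}]}}

```text
clock: 16.0
position: [0.5575, 0.1734, 0.1204]
ee_rot: [0.084, 2.438, -0.035]
force: [11.0, 7.2, -11.9]
width: 0.311
gripper_force: 45.0
```

Request:
{"api": "jog_arm", "payload": {"plan": [{"offset": [0,0,0.005],"twist": [0,0,0],"fingers": 1},{"offset": [0,0,0.005],"twist": [0,0,0],"fingers": 1},{"offset": [0,0,0.005],"twist": [0,0,0],"fingers": 1},{"offset": [0,0,0.005],"twist": [0,0,0],"fingers": 1},{"offset": [0,0,0.005],"twist": [0,0,0],"fingers": 1},{"offset": [0,0,-0.2],"twist": [0,0,0],"fingers": 1},{"offset": [0,0,-0.5],"twist": [0,0,0],"fingers": 1},{"offset": [0,0,-0.7],"twist": [0,0,0],"fingers": 1},{"offset": [0,0,-0.7],"twist": [0,0,0],"fingers": 1},{"offset": [0,0,-0.7],"twist": [0,0,0],"fingers": 1}]}}

```text
clock: 17.25
position: [0.4898, 0.1777, 0.2005]
ee_rot: [0.084, 2.437, -0.037]
force: [-0.6, -0.1, 0.2]
width: 0.999
gripper_force: 0.0
```

```bash
cat > k.py <<'E'
from h import *
rs=[]
for n,w in(('top',(160,205,165,210)),('side',(135,180,235,272))):
    t=get_image(n)[:,:,::-1];hsv=cv2.cvtColor(np.ascontiguousarray(t),cv2.COLOR_BGR2HSV)
    m=((hsv[...,0]<8)|(hsv[...,0]>172))&(hsv[...,1]>100);r,c=np.nonzero(m[w[0]:w[1],w[2]:w[3]]);print(n,(r.min()+r.max())/2+w[0],(c.min()+c.max())/2+w[2],len(r))
    print([(round(d['conf'],2),round(d['at'][0]*384,1),round(d['at'][1]*512,1)) for d in landmark_of('knob_face',n)])
E
python3 k.py
python3 - <<'E'
from sim import *
s=h.observe();print(s['position'],s['joints'].round(2),s['clock'])
q=s['joints']
for X,hd,t,az in (((.46,.10,.32),1.2,.2,0),((.50,-.05,.32),1.0,0,0),((.569,-.18,.25),.6,0,0),((.569,-.18,.10),.6,0,0),((.569,-.18,.10),-.3,0,0),((.569,-.18,.10),-.8,0,0)):
    q,e,r=leg(q,X,down(hd,t,az));print(X,hd,q.round(2),round(e,4),round(r,3))
E
```

```text
top 184.0 183.5 137
[(0.72, 187.7, 186.4), (0.16, 172.9, 325.7)]
side 148.0 251.0 241
[(0.7, 152.5, 248.4)]
[0.48949421 0.17765356 0.19960592] [-0.13  0.17 -0.76  2.35  1.34  0.68 -0.47] 17.45
(0.46, 0.1, 0.32) 1.2 [ 0.34  0.04 -0.74  1.87  0.11  1.06  0.77] 0.0 0.0
(0.5, -0.05, 0.32) 1.0 [ 0.47  0.22 -0.62  1.66  0.13  1.3   0.84] 0.0 0.0
(0.569, -0.18, 0.25) 0.6 [ 0.52  0.4  -0.47  1.59  0.18  1.19  0.63] 0.0 0.0
(0.569, -0.18, 0.1) 0.6 [ 0.49  0.52 -0.42  1.83  0.26  0.83  0.55] 0.0 0.0
(0.569, -0.18, 0.1) -0.3 [ 0.32  0.5  -0.15  1.84  0.08  0.81 -0.16] 0.0 0.0
(0.569, -0.18, 0.1) -0.8 [ 0.23  0.5   0.    1.84 -0.02  0.81 -0.55] 0.0 0.0
```

The knob travelled 18.1 mm and its image moved out and stayed there. Now on to the green chuck.

Run:
```python
from sim import *
h.goal((.46,.10,.32),down(1.2,.2,0)); h.goal((.48,.06,.32),down(1.2,.1,0))
```

```text
offset [-0.394 -0.534 -0.714] twist [0.009  0.0797 0.0468] rows 2.340309345711456 3.126075126218879
offset [-0.51  -0.791 -0.615] twist [0.0126 0.0953 0.0468] rows 2.6976604795317107 3.5971123932925746
```

Request:
{"api": "jog_arm", "payload": {"plan": [{"offset": [-0.4,-0.53,-0.7],"twist": [0.009,0.08,0.047],"fingers": 1},{"offset": [-0.4,-0.53,-0.7],"twist": [0.009,0.08,0.047],"fingers": 1},{"offset": [-0.4,-0.53,-0.7],"twist": [0.009,0.08,0.047],"fingers": 1},{"offset": [-0.51,-0.8,-0.6],"twist": [0.0126,0.095,0.047],"fingers": 1},{"offset": [-0.51,-0.8,-0.6],"twist": [0.0126,0.095,0.047],"fingers": 1},{"offset": [-0.51,-0.8,-0.6],"twist": [0.0126,0.095,0.047],"fingers": 1}]}}

```text
clock: 18.2
position: [0.4835, 0.0563, 0.3212]
ee_rot: [0.569, 2.987, 0.034]
force: [0.3, 1.0, -0.7]
width: 1.0
gripper_force: 0.0
```

Run:
```python
from sim import *
s=h.observe();print(s['position'],s['joints'].round(2))
h.goal((.50,-.05,.30),down(1.0));h.goal((.50,-.09,.30),down(0.8))
print(h.onz('top',200,370,0),h.onz('top',150,380,0), h.onz('top',205,290,0))
```

```text
[0.48349644 0.05634869 0.3212333 ] [ 0.31  0.12 -0.6   1.78  0.1   1.17  0.87]
offset [-0.349 -0.625  0.15 ] twist [0.0079 0.0145 0.0309] rows 1.7551397175340695 1.1792550235653472
offset [-0.447 -0.873  0.149] twist [0.0094 0.0137 0.0627] rows 2.380784852926665 2.18310727738818
[ 0.50534243 -0.32177009  0.        ] [ 0.64720407 -0.35937851  0.        ] [ 0.49751337 -0.09683812  0.        ]
```

Request:
{"api": "jog_arm", "payload": {"plan": [{"offset": [-0.5,-1,0.15],"twist": [0.009,0.014,0.06],"fingers": -1},{"offset": [-0.5,-1,0.15],"twist": [0.009,0.014,0.06],"fingers": -1},{"offset": [-0.5,-1,0.15],"twist": [0.009,0.014,0.06],"fingers": -1},{"offset": [-0.5,-1,0.15],"twist": [0.009,0.014,0.06],"fingers": -1},{"offset": [-0.5,-1,0.15],"twist": [0.009,0.014,0.06],"fingers": -1}]}}

```text
clock: 18.82
position: [0.499, -0.1076, 0.2978]
ee_rot: [-1.146, -2.923, 0.001]
force: [0.7, 0.9, -0.3]
width: 0.504
gripper_force: 0.0
```

Run:
```python
from sim import *
s=h.observe();print(s['position'],s['joints'].round(2))
h.goal((.50,-.25,.2),down(0.6));h.goal((.51,-.30,.2),down(0.6))
```

```text
[ 0.49895137 -0.10764271  0.29780043] [ 0.47  0.23 -0.44  1.7   0.1   1.24  0.83]
offset [-0.651 -0.691  0.652] twist [-0.0002 -0.0001  0.0356] rows 2.763493244392585 1.1965555202642189
offset [-0.926 -0.89   0.652] twist [-0.0002 -0.0001  0.0356] rows 3.45719689939789 1.1965555202642189
```

Request:
{"api": "jog_arm", "payload": {"plan": [{"offset": [-0.93,-0.89,0.3],"twist": [0,0,0.036],"fingers": -1},{"offset": [-0.93,-0.89,0.4],"twist": [0,0,0.036],"fingers": -1},{"offset": [-0.93,-0.89,0.65],"twist": [0,0,0.036],"fingers": -1},{"offset": [-0.93,-0.89,1],"twist": [0,0,0.036],"fingers": -1},{"offset": [-0.93,-0.89,1],"twist": [0,0,0.036],"fingers": -1},{"offset": [-0.93,-0.89,1],"twist": [0,0,0.036],"fingers": -1}]}}

```text
clock: 19.58
position: [0.511, -0.2993, 0.1488]
ee_rot: [-1.467, -2.777, 0.0]
force: [0.5, 0.1, 0.5]
width: 0.003
gripper_force: 0.0
```

```bash
python3 tip.py
```

```text
[ 0.51100927 -0.29927063  0.14883701] 0.002566232271614035 [ 0.65  0.47 -0.3   1.72  0.16  0.97  0.89]
top 0 [78, 81, 83, 83, 83, 83, 83, 83, 84, 85, 85, 83, 79, 70, 59, 44, 29, 17, 9, 7]
top -0.009 [67, 67, 68, 68, 69, 71, 71, 72, 71, 69, 67, 64, 60, 54, 46, 36, 24, 14, 8, 6]
top 0.009 [76, 77, 77, 77, 78, 80, 81, 82, 83, 84, 85, 84, 81, 73, 62, 47, 32, 19, 7, 6]
side 0 [31, 29, 23, 23, 29, 43, 54, 43, 16, 7, 5, 5, 5, 5, 6, 6, 7, 6, 6, 6]
side -0.009 [28, 29, 31, 32, 18, 5, 6, 7, 6, 6, 7, 7, 7, 7, 6, 6, 6, 6, 7, 8]
side 0.009 [17, 16, 11, 14, 32, 37, 36, 36, 36, 27, 9, 6, 5, 6, 6, 4, 4, 4, 5, 4]
k [-0.03  -0.026 -0.022 -0.018 -0.014 -0.01  -0.006 -0.002  0.002  0.006
  0.01   0.014  0.018  0.022  0.026  0.03   0.034  0.038  0.042  0.046]
```

Request:
{"api": "jog_arm", "payload": {"plan": [{"offset": [0,0,0.4],"twist": [0,0,0],"fingers": -1},{"offset": [0,0,0.7],"twist": [0,0,0],"fingers": -1},{"offset": [0,0,0.85],"twist": [0,0,0],"fingers": -1},{"offset": [0,0,0.87],"twist": [0,0,0],"fingers": -1},{"offset": [0,0,0.87],"twist": [0,0,0],"fingers": -1}]}}

```text
clock: 20.3
position: [0.5122, -0.3011, 0.0202]
ee_rot: [1.467, 2.774, -0.001]
force: [-0.1, -0.3, 0.3]
width: 0.003
gripper_force: 0.0
```

Request:
{"api": "jog_arm", "payload": {"plan": [{"offset": [0,0,0.02],"twist": [0,0,0],"fingers": -1},{"offset": [0,0,0.04],"twist": [0,0,0],"fingers": -1},{"offset": [0,0,0.04],"twist": [0,0,0],"fingers": -1}]}}

```text
clock: 20.68
position: [0.5105, -0.3012, 0.0123]
ee_rot: [1.47, 2.776, -0.002]
force: [0.6, 0.6, -0.4]
width: 0.007
gripper_force: 0.0
```

Request:
{"api": "jog_arm", "payload": {"plan": [{"offset": [0,0,0.025],"twist": [0,0,0],"fingers": -1},{"offset": [0,0,0.025],"twist": [0,0,0],"fingers": -1}]}}

```text
clock: 20.92
position: [0.5103, -0.3011, 0.0081]
ee_rot: [-1.47, -2.776, 0.001]
force: [-0.0, -0.2, -0.4]
width: 0.003
gripper_force: 0.0
```

Request:
{"api": "jog_arm", "payload": {"plan": [{"offset": [0,0,0.025],"twist": [0,0,0],"fingers": -1},{"offset": [0,0,0.025],"twist": [0,0,0],"fingers": -1}]}}

```text
clock: 21.18
position: [0.5103, -0.3011, 0.0043]
ee_rot: [-1.47, -2.776, 0.002]
force: [0.5, -0.2, 1.1]
width: 0.003
gripper_force: 0.0
```

Request:
{"api": "jog_arm", "payload": {"plan": [{"offset": [0,0,0.02],"twist": [0,0,0],"fingers": -1},{"offset": [0,0,0.02],"twist": [0,0,0],"fingers": -1}]}}

```text
clock: 21.42
position: [0.5104, -0.3011, 0.0014]
ee_rot: [-1.47, -2.776, 0.002]
force: [-0.1, 0.4, 0.0]
width: 0.003
gripper_force: 0.0
```

Request:
{"api": "jog_arm", "payload": {"plan": [{"offset": [0,0,0.015],"twist": [0,0,0],"fingers": -1},{"offset": [0,0,0.015],"twist": [0,0,0],"fingers": -1}]}}

```text
clock: 21.68
position: [0.5105, -0.3011, -0.0007]
ee_rot: [1.47, 2.776, -0.002]
force: [-1.0, -0.0, -0.9]
width: 0.007
gripper_force: 0.0
```

Request:
{"api": "jog_arm", "payload": {"plan": [{"offset": [0,0,0.02],"twist": [0,0,0],"fingers": -1},{"offset": [0,0,0.02],"twist": [0,0,0],"fingers": -1}]}}

```text
clock: 21.92
position: [0.5104, -0.3011, -0.0038]
ee_rot: [-1.47, -2.776, 0.002]
force: [-0.2, 0.7, 0.4]
width: 0.005
gripper_force: 0.0
```

Request:
{"api": "jog_arm", "payload": {"plan": [{"offset": [0,0,0.02],"twist": [0,0,0],"fingers": -1},{"offset": [0,0,0.02],"twist": [0,0,0],"fingers": -1}]}}

```text
clock: 22.18
position: [0.5107, -0.3013, -0.0061]
ee_rot: [1.47, 2.776, -0.002]
force: [-2.5, 1.0, 7.4]
width: 0.005
gripper_force: 3.5
```

Contact with the bench came at a reported z of about -0.006, so the tips really stand 5.5 mm behind the reported TCP. I'll use that. Now lift and go over the green chuck.

Request:
{"api": "jog_arm", "payload": {"plan": [{"offset": [0,0,-0.4],"twist": [0,0,0],"fingers": 1},{"offset": [0,0,-0.8],"twist": [0,0,0],"fingers": 1},{"offset": [0,0,-1],"twist": [0,0,0],"fingers": 1},{"offset": [0,0,-1],"twist": [0,0,0],"fingers": 1},{"offset": [0,0,-1],"twist": [0,0,0],"fingers": 1}]}}

```text
clock: 22.8
position: [0.51, -0.3009, 0.1425]
ee_rot: [-1.47, -2.776, 0.002]
force: [-0.0, 0.1, -1.0]
width: 0.497
gripper_force: 0.0
```

Run:
```python
from sim import *
s=h.observe();print(s['position'],s['joints'].round(2))
h.goal((.569,-.18,.18),down(0.6))
for n in('top','side'):
    h.get_image(n);print(n,[(round(d['conf'],2),round(d['at'][0]*384,1),round(d['at'][1]*512,1)) for d in h.landmark_of('sleeve_top',n)])
```

```text
[ 0.50995246 -0.30087419  0.14251349] [ 0.65  0.48 -0.3   1.73  0.17  0.96  0.89]
offset [ 0.445  0.778 -0.251] twist [-0.0002 -0.0001 -0.0005] rows 2.234417097308797 0.018239133649506106
top [(0.65, 243.0, 322.5), (0.58, 171.8, 325.4)]
side [(0.85, 242.2, 198.3), (0.7, 236.9, 275.9)]
```

Request:
{"api": "jog_arm", "payload": {"plan": [{"offset": [0,0,-0.35],"twist": [0,0,0],"fingers": 1},{"offset": [0.1,0.2,-0.35],"twist": [0,0,0],"fingers": 1},{"offset": [0.445,0.778,-0.35],"twist": [0,0,0],"fingers": 1},{"offset": [0.445,0.778,-0.35],"twist": [0,0,0],"fingers": 1},{"offset": [0.445,0.778,-0.35],"twist": [0,0,0],"fingers": 1},{"offset": [0.445,0.778,-0.35],"twist": [0,0,0],"fingers": 1}]}}

```text
clock: 23.75
position: [0.5691, -0.1808, 0.1951]
ee_rot: [-1.47, -2.776, 0.003]
force: [-0.2, -0.7, 0.2]
width: 0.999
gripper_force: 0.0
```

```bash
cat > tip3.py <<'E'
from h import *
s=observe();Rt=R.from_rotvec(s['ee_rot']).as_matrix();p=s['position'];print(p,s['joints'].round(2))
# gripper mask near predicted finger tips in the top view; profile along the closing line through TCP
ref=cv2.GaussianBlur(cv2.imread('pics/top0.png'),(0,0),.8).astype(float);im=cv2.GaussianBlur(get_image('top')[:,:,::-1].copy(),(0,0),.8).astype(float)
d=np.abs(im-ref).max(2).astype(np.float32);tip=p-.0055*Rt[:,2]
for o in(-.012,-.006,0,.006,.012):
    print(o,[int(cv2.getRectSubPix(d,(1,1),tuple(np.array(proj('top',tip+k*Rt[:,1]+o*Rt[:,0]))[::-1]))[0,0]) for k in np.arange(-.08,.081,.008)])
goal((.569,-.18,.0525),frame([0,0,-1],[np.cos(.6),np.sin(.6),0]))
E
python3 tip3.py
```

```text
[ 0.56910914 -0.18079597  0.195095  ] [ 0.45  0.44 -0.34  1.65  0.16  1.08  0.67]
-0.012 [79, 81, 83, 43, 102, 102, 100, 98, 68, 20, 20, 36, 38, 48, 57, 46, 90, 110, 112, 109, 101]
-0.006 [80, 85, 87, 51, 31, 31, 29, 31, 38, 37, 18, 9, 16, 62, 93, 94, 110, 110, 111, 107, 101]
0 [80, 86, 89, 71, 30, 19, 8, 10, 16, 19, 9, 14, 14, 23, 43, 52, 95, 97, 109, 106, 104]
0.006 [84, 84, 85, 71, 17, 22, 31, 39, 38, 33, 13, 24, 26, 26, 21, 49, 56, 90, 105, 102, 103]
0.012 [74, 81, 80, 70, 6, 11, 14, 13, 15, 14, 4, 4, 6, 10, 6, 9, 8, 68, 101, 99, 96]
offset [0.008 0.008 0.951] twist [-0.0003  0.0001 -0.0007] rows 2.283198695070392 0.02639174911055877
```

Request:
{"api": "jog_arm", "payload": {"plan": [{"offset": [0,0,0.25],"twist": [0,0,0],"fingers": 1},{"offset": [0.008,0.008,0.5],"twist": [0,0,0],"fingers": 1},{"offset": [0.008,0.008,0.7],"twist": [0,0,0],"fingers": 1},{"offset": [0.008,0.008,0.7],"twist": [0,0,0],"fingers": 1}]}}

```text
clock: 24.3
position: [0.5675, -0.1799, 0.0886]
ee_rot: [-1.471, -2.771, 0.004]
force: [0.4, -0.4, 0.2]
width: 1.002
gripper_force: 0.0
```

Request:
{"api": "jog_arm", "payload": {"plan": [{"offset": [0,0,0.12],"twist": [0,0,0],"fingers": 1},{"offset": [0,0,0.25],"twist": [0,0,0],"fingers": 1},{"offset": [0,0,0.25],"twist": [0,0,0],"fingers": 1}]}}

```text
clock: 24.68
position: [0.5692, -0.179, 0.0526]
ee_rot: [-1.47, -2.775, 0.002]
force: [-0.1, -0.4, 0.3]
width: 1.002
gripper_force: 0.0
```

Close gently first, to see how well it is centred.

Request:
{"api": "jog_arm", "payload": {"newtons": 15, "plan": [{"offset": [0,0,0],"twist": [0,0,0],"fingers": -1},{"offset": [0,0,0],"twist": [0,0,0],"fingers": -1},{"offset": [0,0,0],"twist": [0,0,0],"fingers": -1},{"offset": [0,0,0],"twist": [0,0,0],"fingers": -1},{"offset": [0,0,0],"twist": [0,0,0],"fingers": -1},{"offset": [0,0,0],"twist": [0,0,0],"fingers": -1},{"offset": [0,0,0],"twist": [0,0,0],"fingers": -1}]}}

```text
clock: 25.55
position: [0.5725, -0.177, 0.0536]
ee_rot: [1.466, 2.774, 0.004]
force: [7.9, 2.7, -5.2]
width: 0.5
gripper_force: 15.0
```

Request:
{"api": "jog_arm", "payload": {"newtons": 60, "plan": [{"offset": [0,0.026,0],"twist": [0,0,0],"fingers": -1},{"offset": [0,0.026,0],"twist": [0,0,0],"fingers": -1},{"offset": [0,0.026,0],"twist": [0,0,0.015],"fingers": -1},{"offset": [0,0.026,0],"twist": [0,0,0.03],"fingers": -1},{"offset": [0,0.026,0],"twist": [0,0,0.045],"fingers": -1},{"offset": [0,0.026,0],"twist": [0,0,0.06],"fingers": -1},{"offset": [0,0.026,0],"twist": [0,0,0.075],"fingers": -1},{"offset": [0,0.026,0],"twist": [0,0,0.09],"fingers": -1},{"offset": [0,0.026,0],"twist": [0,0,0.09],"fingers": -1}]}}

```text
clock: 26.68
position: [0.573, -0.1768, 0.0535]
ee_rot: [2.186, 2.256, -0.002]
force: [-1.3, -1.9, 3.5]
width: 0.488
gripper_force: 60.0
```

```bash
cat > st.py <<'E'
from h import *
s=observe();Rt=R.from_rotvec(s['ee_rot']).as_matrix();print(s['clock'],s['position'],'yhead',np.arctan2(Rt[1,1],Rt[0,1]),'F tool',(Rt.T@s['force']).round(1),'tq',s['ft_torque'].round(2),s['width'],s['joints'].round(2))
E
python3 st.py
```

```text
26.675 [ 0.57302648 -0.17682704  0.05354844] yhead 0.0315112720427634 F tool [-1.8 -1.4 -3.5] tq [-0.2  -0.01 -0.28] 0.4881185759493432 [ 0.31  0.58 -0.15  1.8   0.12  0.77  0.13]
```

Request:
{"api": "jog_arm", "payload": {"plan": [{"offset": [0,0,0],"twist": [0,0,0.015],"fingers": -1},{"offset": [0,0,0],"twist": [0,0,0.03],"fingers": -1},{"offset": [0,0,0],"twist": [0,0,0.045],"fingers": -1},{"offset": [0,0,0],"twist": [0,0,0.055],"fingers": -1},{"offset": [0,0,0],"twist": [0,0,0.055],"fingers": -1}]}}

```text
clock: 27.3
position: [0.5734, -0.1768, 0.0535]
ee_rot: [2.539, 1.848, -0.001]
force: [0.0, -0.9, 3.9]
width: 0.488
gripper_force: 60.0
```

```bash
python3 st.py
```

```text
27.3 [ 0.57339362 -0.1768474   0.05353359] yhead -0.3122978104684273 F tool [-0.9  0.3 -3.9] tq [-0.35 -0.14 -0.27] 0.4882980598640863 [ 0.25  0.58 -0.06  1.8   0.05  0.76 -0.14]
```

Turned 0.91 rad with steady torque. Continue in 0.1 rad stages.

Request:
{"api": "jog_arm", "payload": {"plan": [{"offset": [0,0,0],"twist": [0,0,0.01],"fingers": -1},{"offset": [0,0,0],"twist": [0,0,0.02],"fingers": -1},{"offset": [0,0,0],"twist": [0,0,0.02],"fingers": -1}]}}

```text
clock: 27.68
position: [0.5735, -0.1769, 0.0535]
ee_rot: [2.649, 1.685, -0.001]
force: [1.0, -2.0, 3.3]
width: 0.484
gripper_force: 60.0
```

```bash
python3 st.py
```

```text
27.675 [ 0.57346588 -0.17693899  0.05354138] yhead -0.4376842748722797 F tool [-1.4  1.7 -3.3] tq [-0.49 -0.21 -0.29] 0.48440064132780836 [ 0.22  0.57 -0.02  1.81  0.02  0.76 -0.25]
```

Request:
{"api": "jog_arm", "payload": {"plan": [{"offset": [0,0,0],"twist": [0,0,0.01],"fingers": -1},{"offset": [0,0,0],"twist": [0,0,0.016],"fingers": -1},{"offset": [0,0,0],"twist": [0,0,0.016],"fingers": -1}]}}

```text
clock: 28.05
position: [0.5735, -0.177, 0.0535]
ee_rot: [2.731, 1.549, -0.0]
force: [2.1, -3.6, 2.8]
width: 0.492
gripper_force: 60.0
```

```bash
python3 st.py
```

```text
28.05 [ 0.57352561 -0.17698065  0.0535291 ] yhead -0.5391929518354861 F tool [-2.   3.7 -2.8] tq [-0.79 -0.39  0.04] 0.4924549139925362 [ 0.21  0.57  0.01  1.81 -0.    0.76 -0.33]
```

Request:
{"api": "jog_arm", "payload": {"plan": [{"offset": [0,0,0],"twist": [0,0,0.008],"fingers": -1},{"offset": [0,0,0],"twist": [0,0,0.016],"fingers": -1}]}}

```text
clock: 28.3
position: [0.5736, -0.177, 0.0536]
ee_rot: [2.806, 1.408, 0.0]
force: [2.2, -4.1, 3.3]
width: 0.492
gripper_force: 60.0
```

```bash
python3 st.py
```

```text
28.3 [ 0.57364448 -0.17699548  0.05355126] yhead -0.6404864925774967 F tool [-2.   4.2 -3.3] tq [-0.84 -0.45  0.43] 0.49225583830339426 [ 0.19  0.57  0.03  1.81 -0.02  0.76 -0.41]
```

Request:
{"api": "jog_arm", "payload": {"plan": [{"offset": [0,0,0],"twist": [0,0,0.008],"fingers": -1},{"offset": [0,0,0],"twist": [0,0,0.008],"fingers": -1}]}}

```text
clock: 28.55
position: [0.5737, -0.177, 0.0536]
ee_rot: [2.84, 1.338, 0.0]
force: [2.2, -4.7, 4.1]
width: 0.488
gripper_force: 60.0
```

```bash
python3 st.py
```

```text
28.55 [ 0.57365976 -0.17704938  0.05355122] yhead -0.6902444806297386 F tool [-2.2  4.7 -4. ] tq [-0.81 -0.5   0.02] 0.4876567036387221 [ 0.18  0.57  0.05  1.81 -0.03  0.76 -0.45]
```

Request:
{"api": "jog_arm", "payload": {"plan": [{"offset": [0,0,0],"twist": [0,0,0.008],"fingers": -1},{"offset": [0,0,0],"twist": [0,0,0.016],"fingers": -1}]}}

```text
clock: 28.8
position: [0.5741, -0.1767, 0.0536]
ee_rot: [2.902, 1.196, 0.001]
force: [7.0, -2.7, 0.7]
width: 0.49
gripper_force: 60.0
```

```bash
python3 st.py
```

```text
28.8 [ 0.5740701  -0.17674131  0.05356528] yhead -0.7889757615814942 F tool [ 3.1  6.9 -0.7] tq [-0.46 -1.15  1.69] 0.49002838196392473 [ 0.16  0.57  0.07  1.81 -0.06  0.76 -0.53]
```

Request:
{"api": "jog_arm", "payload": {"plan": [{"offset": [0,0,0],"twist": [0,0,0.008],"fingers": -1},{"offset": [0,0,0],"twist": [0,0,0.008],"fingers": -1}]}}

```text
clock: 29.05
position: [0.575, -0.176, 0.0536]
ee_rot: [2.93, 1.125, 0.003]
force: [7.7, -3.1, -0.2]
width: 0.493
gripper_force: 60.0
```

```bash
python3 st.py
```

```text
29.05 [ 0.57502908 -0.17599767  0.05356582] yhead -0.8374286102535232 F tool [3.6 7.4 0.2] tq [-0.36 -1.37  1.29] 0.4926169097421707 [ 0.15  0.57  0.09  1.81 -0.07  0.75 -0.57]
```

Torque jumped to about 1.7 N m and the grip now slips, so the sleeve is at its stop and tight. Open and lift.

Request:
{"api": "jog_arm", "payload": {"plan": [{"offset": [0,0,0],"twist": [0,0,0],"fingers": 1},{"offset": [0,0,0],"twist": [0,0,0],"fingers": 1},{"offset": [0,0,0],"twist": [0,0,0],"fingers": 1},{"offset": [0,0,0],"twist": [0,0,0],"fingers": 1},{"offset": [0,0,0],"twist": [0,0,0],"fingers": 1},{"offset": [0,0,-0.3],"twist": [0,0,0],"fingers": 1},{"offset": [0,0,-0.6],"twist": [0,0,0],"fingers": 1},{"offset": [0,0,-1],"twist": [0,0,0],"fingers": 1},{"offset": [0,0,-1],"twist": [0,0,0],"fingers": 1}]}}

```text
clock: 30.18
position: [0.576, -0.1772, 0.2084]
ee_rot: [2.93, 1.118, 0.011]
force: [-0.5, 0.1, -1.1]
width: 0.998
gripper_force: 0.0
```

```bash
python3 k.py
cat >> h.py <<'E'
# knob axis line in reported coords: closed-tip contact with home face at TCP cT
KN=np.array([.5691,.1730,.1065])   # reported TCP when gripping the home knob
E
python3 - <<'E'
from sim import *
s=h.observe();print(s['position'],s['joints'].round(2),s['clock'])
q=s['joints'];S=h.KN+.11*h.ax;print(S)
for W in ([((.50,-.05,.30),.0,0,0),((.45,.10,.31),1.0,0,0)],[((.50,-.05,.30),.4,0,0),((.45,.10,.31),1.2,.2,0)]):
    q=s['joints']
    for X,hd,t,az in W: q,e,r=leg(q,X,down(hd,t,az));print(X,q.round(2),round(e,4),round(r,3))
    q,e,r=leg(q,S,h.RK);print('S',q.round(2),e,r);q,e,r=leg(q,h.KN-.02*h.ax,h.RK);print(q.round(2),e,r)
h.goal((.50,-.05,.30),down(0))
E
```

```text
top 184.0 183.5 132
[(0.73, 186.3, 184.2)]
side 148.0 243.0 19
[]
[ 0.57219959 -0.17601509  0.2019118 ] [ 0.13  0.41  0.11  1.67 -0.05  1.07 -0.59] 30.375
[0.49858325 0.17817843 0.19076489]
(0.5, -0.05, 0.3) [ 0.1   0.19 -0.11  1.71  0.02  1.24 -0.01] 0.0 0.0
(0.45, 0.1, 0.31) [-0.01  0.13 -0.36  1.77  0.05  1.25  0.62] 0.0 0.0
S [-0.41  0.14 -0.33  2.4   1.5   0.47 -0.57] 1.798766884999431e-16 4.3428079034669464e-16
[-0.3   0.43 -0.38  2.39  2.07  0.57 -1.08] 1.3092278833360675e-16 2.919503606668769e-16
(0.5, -0.05, 0.3) [ 0.17  0.2  -0.2   1.71  0.04  1.24  0.36] 0.0 0.0
(0.45, 0.1, 0.31) [ 0.03  0.01 -0.41  1.91  0.08  1.02  0.81] 0.0 0.0
S [-0.34  0.14 -0.42  2.4   1.5   0.49 -0.57] 1.7772239894833365e-16 3.6453297225513544e-16
[-0.25  0.44 -0.45  2.39  2.04  0.61 -1.05] 8.886119947416683e-17 2.331889773019731e-16
offset [ 0.199 -0.948 -0.653] twist [-0.0003  0.0002 -0.134 ] rows 2.8040601109014305 4.507293887645251
```

Request:
{"api": "jog_arm", "payload": {"plan": [{"offset": [0.2,-0.95,-0.65],"twist": [0,0,-0.134],"fingers": -1},{"offset": [0.2,-0.95,-0.65],"twist": [0,0,-0.134],"fingers": -1},{"offset": [0.2,-0.95,-0.65],"twist": [0,0,-0.134],"fingers": -1},{"offset": [0.2,-0.95,-0.65],"twist": [0,0,-0.134],"fingers": -1},{"offset": [0.2,-0.95,-0.65],"twist": [0,0,-0.134],"fingers": -1},{"offset": [0.2,-0.95,-0.65],"twist": [0,0,-0.134],"fingers": -1}]}}

```text
clock: 31.12
position: [0.5, -0.05, 0.2994]
ee_rot: [-2.221, -2.22, 0.004]
force: [-0.3, 0.2, -0.0]
width: 0.398
gripper_force: 0.0
```

Run:
```python
from sim import *
s=h.observe();print(s['position'],s['joints'].round(2),s['clock'])
h.goal((.45,.10,.31),down(1.0))
```

```text
[ 0.49995962 -0.04996166  0.29936804] [ 0.06  0.18 -0.08  1.73  0.02  1.23 -0.02] 31.125
offset [ 1.    -0.334 -0.071] twist [-5.000e-04 -1.000e-04 -1.592e-01] rows 2.534750556176987 5.35757003953814
```

Request:
{"api": "jog_arm", "payload": {"plan": [{"offset": [1,-0.33,-0.07],"twist": [0,0,-0.16],"fingers": -1},{"offset": [1,-0.33,-0.07],"twist": [0,0,-0.16],"fingers": -1},{"offset": [1,-0.33,-0.07],"twist": [0,0,-0.16],"fingers": -1},{"offset": [1,-0.33,-0.07],"twist": [0,0,-0.16],"fingers": -1},{"offset": [1,-0.33,-0.07],"twist": [0,0,-0.16],"fingers": -1},{"offset": [1,-0.33,-0.07],"twist": [0,0,-0.16],"fingers": -1},{"offset": [1,-0.33,-0.07],"twist": [0,0,-0.16],"fingers": -1}]}}

```text
clock: 32.0
position: [0.4509, 0.0998, 0.3102]
ee_rot: [-0.88, -3.014, 0.003]
force: [-0.5, -0.9, 0.1]
width: 0.008
gripper_force: 0.0
```

Run:
```python
from sim import *
s=h.observe();q=s['joints'];print(s['position'],q.round(2),s['clock'])
S=h.KN+.11*h.ax;q,e,r=leg(q,S,h.RK);print('S',q.round(2),e,r)
h.goal(S,h.RK)
```

```text
[0.45085457 0.09983205 0.31020804] [-0.07  0.12 -0.29  1.79  0.04  1.24  0.63] 32.0
S [-0.47  0.13 -0.26  2.4   1.5   0.46 -0.57] 1.6184142622847344e-16 3.60810770953688e-16
offset [0.012 0.613 0.795] twist [-0.0278 -0.109  -0.0754] rows 2.4097321681633743 4.5567265246215145
```

Request:
{"api": "jog_arm", "payload": {"plan": [{"offset": [0.012,0.613,0.795],"twist": [-0.028,-0.109,-0.075],"fingers": -1},{"offset": [0.012,0.613,0.795],"twist": [-0.028,-0.109,-0.075],"fingers": -1},{"offset": [0.012,0.613,0.795],"twist": [-0.028,-0.109,-0.075],"fingers": -1},{"offset": [0.012,0.613,0.795],"twist": [-0.028,-0.109,-0.075],"fingers": -1},{"offset": [0.012,0.613,0.795],"twist": [-0.028,-0.109,-0.075],"fingers": -1},{"offset": [0.012,0.613,0.795],"twist": [-0.028,-0.109,-0.075],"fingers": -1},{"offset": [0.012,0.613,0.795],"twist": [-0.028,-0.109,-0.075],"fingers": -1},{"offset": [0.012,0.613,0.795],"twist": [-0.028,-0.109,-0.075],"fingers": -1}]}}

```text
clock: 33.0
position: [0.4992, 0.1785, 0.1918]
ee_rot: [0.093, 2.441, -0.029]
force: [-0.4, -0.0, 0.5]
width: 0.002
gripper_force: 0.0
```

```bash
python3 k.py
python3 - <<'E'
from sim import *
s=h.observe();q=s['joints'];print(s['position'],q.round(2),s['clock'])
h.goal(h.KN+.045*h.ax,h.RK);h.goal(h.KN+.0175*h.ax,h.RK)
E
```

```text
top 184.0 183.5 137
[(0.44, 184.7, 188.3)]
side 148.0 251.0 238
[(0.61, 151.4, 247.9)]
[0.49928669 0.17840219 0.19195117] [-0.53  0.14 -0.31  2.37  1.35  0.59 -0.49] 33.2
offset [ 0.009 -0.003  0.436] twist [ 0.0003  0.0003 -0.0004] rows 1.0477049947089014 0.021664175641857974
offset [ 0.01  -0.003  0.62 ] twist [ 0.0003  0.0003 -0.0004] rows 1.487642373601376 0.021664175641857974
```

Request:
{"api": "jog_arm", "payload": {"plan": [{"offset": [0.01,0,0.25],"twist": [0,0,0],"fingers": -1},{"offset": [0.01,0,0.44],"twist": [0,0,0],"fingers": -1},{"offset": [0.01,0,0.48],"twist": [0,0,0],"fingers": -1},{"offset": [0.01,0,0.52],"twist": [0,0,0],"fingers": -1},{"offset": [0.01,0,0.56],"twist": [0,0,0],"fingers": -1},{"offset": [0.01,0,0.6],"twist": [0,0,0],"fingers": -1},{"offset": [0.01,0,0.6],"twist": [0,0,0],"fingers": -1}]}}

```text
clock: 34.08
position: [0.5558, 0.1748, 0.122]
ee_rot: [0.09, 2.44, -0.029]
force: [0.1, -0.3, -0.9]
width: 0.006
gripper_force: 0.0
```

Request:
{"api": "jog_arm", "payload": {"plan": [{"offset": [0,0,0.02],"twist": [0,0,0],"fingers": -1},{"offset": [0,0,0.03],"twist": [0,0,0],"fingers": -1},{"offset": [0,0,0.03],"twist": [0,0,0],"fingers": -1}]}}

```text
clock: 34.45
position: [0.5583, 0.1747, 0.119]
ee_rot: [0.089, 2.439, -0.029]
force: [-7.0, -1.0, 10.1]
width: 0.007
gripper_force: 5.4
```

Request:
{"api": "jog_arm", "payload": {"plan": [{"offset": [0,0,0.01],"twist": [0,0,0],"fingers": -1},{"offset": [0,0,0.01],"twist": [0,0,0],"fingers": -1}]}}

```text
clock: 34.7
position: [0.5585, 0.1748, 0.1187]
ee_rot: [0.088, 2.438, -0.028]
force: [-22.7, -2.5, 28.7]
width: 0.004
gripper_force: 18.2
```

Request:
{"api": "jog_arm", "payload": {"plan": [{"offset": [0,0,-0.3],"twist": [0,0,0],"fingers": -1},{"offset": [0,0,-0.7],"twist": [0,0,0],"fingers": -1},{"offset": [0,0,-0.8],"twist": [0,0,0],"fingers": -1},{"offset": [0,0,-0.8],"twist": [0,0,0],"fingers": -1},{"offset": [0,0,-0.8],"twist": [0,0,0],"fingers": -1}]}}

```text
clock: 35.33
position: [0.4826, 0.1794, 0.2085]
ee_rot: [0.09, 2.44, -0.03]
force: [-0.5, -0.4, 0.4]
width: 0.002
gripper_force: 0.0
```

```bash
python3 k.py
python3 - <<'E'
from h import *
print(observe()['clock'],observe()['force'])
for n in('top','side'):
    for t in('countersink_bit','screw_carton','tape_measure','cup_hinge_0','sleeve_top'):
        print(n,t,[(round(d['conf'],2),round(d['at'][0]*384,1),round(d['at'][1]*512,1)) for d in landmark_of(t,n)][:3])
    im=get_image(n)[:,:,::-1];ref=cv2.imread(f'pics/{n}0.png');d=np.abs(cv2.GaussianBlur(im.copy(),(0,0),1.2).astype(float)-cv2.GaussianBlur(ref,(0,0),1.2)).max(2)
    k,l,st,c=cv2.connectedComponentsWithStats((d>22).astype(np.uint8))
    print([tuple(x) for x in st[1:] if x[4]>12])
E
```

```text
top 180.0 185.5 124
[(0.6, 181.8, 186.1)]
side 150.0 251.0 261
[(0.66, 152.7, 253.5)]
35.525 [0.91446992 0.12804375 0.06477729]
top countersink_bit [(0.35, 172.1, 323.4)]
top screw_carton [(0.98, 159.4, 257.3)]
top tape_measure [(0.81, 212.6, 254.7)]
top cup_hinge_0 [(0.83, 240.7, 262.3)]
top sleeve_top [(0.74, 172.4, 324.2)]
[(np.int32(298), np.int32(183), np.int32(92), np.int32(64), np.int32(2507)), (np.int32(398), np.int32(207), np.int32(14), np.int32(21), np.int32(175)), (np.int32(68), np.int32(208), np.int32(142), np.int32(176), np.int32(11815)), (np.int32(174), np.int32(210), np.int32(4), np.int32(6), np.int32(19)), (np.int32(263), np.int32(214), np.int32(36), np.int32(10), np.int32(136)), (np.int32(247), np.int32(220), np.int32(4), np.int32(5), np.int32(16)), (np.int32(418), np.int32(220), np.int32(23), np.int32(29), np.int32(201)), (np.int32(279), np.int32(224), np.int32(176), np.int32(142), np.int32(7292)), (np.int32(249), np.int32(229), np.int32(16), np.int32(17), np.int32(118)), (np.int32(309), np.int32(244), np.int32(12), np.int32(8), np.int32(47)), (np.int32(232), np.int
[... 1289 characters left out ...]
, np.int32(15), np.int32(73), np.int32(757)), (np.int32(213), np.int32(241), np.int32(8), np.int32(10), np.int32(64)), (np.int32(41), np.int32(244), np.int32(150), np.int32(140), np.int32(7668)), (np.int32(280), np.int32(248), np.int32(4), np.int32(8), np.int32(22)), (np.int32(195), np.int32(268), np.int32(12), np.int32(8), np.int32(47)), (np.int32(0), np.int32(274), np.int32(44), np.int32(110), np.int32(3139)), (np.int32(53), np.int32(274), np.int32(5), np.int32(13), np.int32(47)), (np.int32(10), np.int32(300), np.int32(5), np.int32(6), np.int32(20)), (np.int32(0), np.int32(308), np.int32(3), np.int32(19), np.int32(52)), (np.int32(0), np.int32(373), np.int32(8), np.int32(11), np.int32(73))]
```

Run:
```python
from h import *
for n,bs in(('top',{'hinge':(225,255,250,275),'tape':(195,228,240,262),'carton':(140,180,240,273),'bit':(160,190,312,335)}),('side',{'hinge':(217,240,186,222),'tape':(198,230,215,248),'carton':(200,237,262,305),'bit':(222,255,264,292)})):
    im=cv2.cvtColor(get_image(n),cv2.COLOR_RGB2GRAY);ref=cv2.cvtColor(cv2.imread(f'pics/{n}0.png'),cv2.COLOR_BGR2GRAY)
    for k,(a,b,c,d) in bs.items():
        m=cv2.matchTemplate(im[a-12:b+12,c-12:d+12],ref[a:b,c:d],cv2.TM_CCOEFF_NORMED);i=np.unravel_index(m.argmax(),m.shape);print(n,k,m.max().round(3),i[0]-12,i[1]-12)
```

```text
top hinge 0.673 1 1
top tape 0.897 0 0
top carton 0.994 0 0
top bit 0.95 0 0
side hinge 0.659 0 0
side tape 0.971 0 0
side carton 0.99 0 0
side bit 0.973 0 0
```

```bash
python3 -c "
from cell import *
print(sign_off())"
```

```text
the job is handed in; nothing more can be done
None
```

I handed in the job at about 36 s. The red knob was pulled out its full 18 mm, and with it out the green chuck's sleeve was turned clockwise until it hit its stop. The knob was then pushed home; the carton and tape measure had not moved in the final images, and the hinge, partly in the arm's shadow, matched to within about a pixel.

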